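# Hold the clear model tower in the inspection beam

## Task

The spot lamp and white card are set up for checking the clear acrylic tower for flaws, but a glue stick and a tall grey building stand in the beam: clear them away, the glue stick into the pen tray and the grey building into the box of grey buildings. Then pick up the clear tower by its two narrow frosted end faces only, never touching the clear part with the fingers, and hold it upright in the beam between lamp and card, its clear faces square to the light so that the beam passes through the middle of them. Finish while still holding it there, touching nothing else with it; don't tip the tower over, don't bump the lamp or the card, and leave the other loose pieces where they are.

Things in the scene. Friction and masses are not known exactly. Their poses are not given: they have to be found in the camera images.
- tower: Clear acrylic tower, loose, upright, 26 (x) x 40 (y) x 90 mm tall, 0.11 kg. Wide faces (+x, -x) and core are clear: never touch. The narrow ends (+y, -y, 40 mm apart) are 3 mm frosted whitish layers: grip only these. Origin: centre of the underside, z up. Stands in a row with the low clear block and low U-shaped building, in any order, yaw up to 45 degrees either way.
- tower_mid (a point): Centre of the tower, 45 mm above its underside; the middle of the clear faces.
- lamp: Small fixed spot lamp: round base 92 mm across, dark cylindrical head up to 53 mm across and 90 mm long, top 112 mm above the table. Origin at the centre of the base's underside, z up. The level beam, 18 mm wide, leaves the lens along the lamp's +x axis, 85 mm above the table, and ends on the card.
- lamp_lens (a point): Centre of the lamp's lens, where the beam starts: 45 mm along the lamp's x from its origin, 85 mm above the table.
- card: White foam-board card, fixed, upright and square to the beam: 160 mm wide, 140 mm tall, 5 mm thick, about 0.30 m along the lamp's x from the lamp's origin. Origin at the middle of the lower edge of the face that looks at the lamp; its x has the direction of the lamp's x. A pencilled cross marks where the beam ends. Two feet behind it reach 45 mm.
- glue: Glue stick, loose, standing upright in the beam: white cylinder with dark cap, 28 mm diameter, 100 mm tall, 36 g. Origin at the centre of its underside. It and the tall grey building stand about 100 and 200 mm from the lamp's origin along the beam, either one first.
- glue_mid (a point): Centre of the glue stick, 50 mm above its underside.
- block: Tall plain grey model building, loose, standing upright in the beam: 40 (its x) x 32 (its y) x 100 mm tall, 80 g. Origin at the centre of its underside, z up; its x lies within 17 degrees of the beam's direction.
- block_mid (a point): Centre of the tall grey building, 50 mm above its underside.
- pen_tray: Fixed grey pen tray, open on top, outside 240 (x) x 140 (y) x 50 mm tall, walls and floor 4 mm. A wall along x, 44 mm high, splits it: the narrow part on its -y side holds pens, the wide part (76 mm across y) is empty. Origin: centre of the underside. It stands left or right of the work area, the box on the other side, each turned by up to 7 degrees.
- pen_free (a point): Point on the floor of the pen tray's empty compartment, with at least 35 mm clear all round.
- block_box: Fixed open plywood box, outside 240 (its x) x 140 (its y) x 50 mm tall, walls and floor 4 mm. Small grey buildings up to 40 mm above its underside fill its -x half, the +x half is empty. Origin at the centre of its underside.
- box_free (a point): Centre of the floor of the box's empty half, with at least 55 mm clear all round.
- podium: Bystander: low clear acrylic block with frosted ends, 60 x 45 x 22 mm tall, loose. Origin at the centre of its underside.
- ublock: Bystander: low U-shaped grey building, 60 x 54 x 34 mm tall, loose. Origin at the centre of its underside.
- tape: Bystander: roll of tape lying flat between the row and the beam, 68 mm across, 20 mm tall, loose. Origin at the centre of its underside.
- jar: Bystander: small jar beyond the beam as seen from the robot, 48 mm across, 58 mm tall, loose. Origin at the centre of its underside.
Not all that is in view belongs to the job. Leave any orange look-alike of the block alone. What is shaped like the tower but yellow is not meant.

How it is judged:
By the outcome, as a careful person would: the job done as asked, in the order asked, and still so for the second after the job is handed in, while the arm keeps its last pose, push and grip.
It also fails if it takes over 67 s, if anything falls off the work surface, if the arm or the gripper's body presses on something with over 40 N, if the wrist force passes 120 N, or if a joint passes its speed limit or range.

## Robot

A 6-joint arm with a two-finger parallel gripper is mounted at the origin on the work surface. World frame = base frame: x ahead of the robot, y to its left, z up, the work surface at z = 0. Lengths are in m, angles in rad, forces in N, time in s.
With the tool pointing down it reaches from about 0.275 to 0.85 m from the base axis. Payload 19 kg.
Tool frame: the origin (TCP) lies midway between the tips of the shut fingers; the grasp point (between the pads) lies 19 mm behind it; z points along the fingers, x is the direction in which the jaws open and shut, and the axes are right-handed (so a half turn about z gives the same grasp; the last joint's range is limited). The gripper opens to 85 mm and grips with 20 to 120 N. Pads are 22 mm wide; open, the fingers measure 114 mm over their backs; the gripper's body (76 mm by 85 mm) begins 54 mm behind the grasp point. The pads swing forward as they close: fully open they stand 13 mm farther back than shut.
Start: joints at [1.204, 0.15, 1.437, -0, 1.554, -0.134], TCP at [0.133, 0.559, 0.231] pointing down, gripper open.
Joint ranges: [-2.8, 2.8], [-0.68, 2.1], [0.12, 2.68], [-1.39, 4.53], [0.16, 2.79], [-2.81, 2.81]. Speed limits (rad/s): [1.89, 1.89, 2.22, 3.01, 3.01, 3.01].

## Interface

Orientations are given as a unit quaternion [x, y, z, w].
In Python, from bench import * gives the robot as it stands.
- The arm moves only by the tool servo_tool, never from a script. Its argument "targets" is a list of rows, each an object of numbers: "x", "y", "z": the shift along the tool's x, y, z each as a share of 50 mm, from -1 to 1; "ax", "ay", "az": the turn, a rotation vector about the tool's x, y, z each as a share of 0.15 rad, from -1 to 1. A call has 1 to 5 rows; each row shifts and turns the commanded pose from where the row before left it, along the tool's axes as they then stand; what a row does not reach is not made up. A row lasts 1/10 s, in which the tool goes at most 50 mm and 8.59 degrees, less where a joint would pass 70% of its speed; a pose out of reach is approached as far as the arm can. A call with a number of a shift or a turn outside -1 to 1 is refused whole. A call with a gripper value outside its range is refused whole. "claw" is the opening, from 0 (shut) to 1 (fully open), set as the call begins (left out, the last holds). The fingers move at their own pace and stop on an object; "newtons" is the grip in N (left out, the last holds). Time passes only in rows, so rows that do not move let the fingers close. It gives the time, the measured TCP pose, the force and the opening at its end, in the units of the state.
- state(): the state, without advancing time (a new reading comes with each control period).
- get_image(name): name is "scene" or "top"; returns the picture (480x640x3 uint8, red, green, blue); there is no depth.
- camera_model(name): a dict with "camera_matrix" (3x3 intrinsics, pixels), "k1" (the pictures are not rectified: a ray, as slopes to the right and down, at radius r is drawn at 1 + k1 r^2 times it, then the intrinsics apply), "camera_from_world" (4x4, takes a point from world to camera coordinates). Camera axes: x right, y down, z forward; pixel columns grow to the right and rows downward; lengths in m; the calibration is good to about 2 mm. A picture is of the moment at which its call begins. camera_model takes no time and is no camera call.
- close_job(): hands the job in, once; it reports no verdict.
The state is a dict: "t": time; "joint_pos": joint angles; "dq": joint speeds; "tau": joint torques, N m; "position": TCP position; "tcp_rot": TCP orientation; "force": force on the tool from outside, world axes, zero at the start; "torque": the same for the moment, N m; "finger_gap": finger opening in m.
Only numpy, scipy, OpenCV 4.12 (cv2) and the standard library are available. Lean on these libraries where they do the work, as an engineer would, in place of code of your own. Each camera call takes 0.05 s, during which the arm holds its last target.

## Working session

There is one attempt and no reset: what is moved stays moved. The work goes in short steps, Python scripts to look and compute and a tool call to move; the robot and the scene stay as the last step left them, time stands still between calls to the robot, and variables do not carry over. Pictures are saved under pics/ and viewed, and the job is handed in when it is done.

Besides the shell and the picture viewer there is one more tool, called after ">>>" by a JSON object that holds its "fn" and its "kwargs", one argument or row to a line. servo_tool: Moves the arm, as the interface text tells. Shift numbers are shares of 50 mm and turn numbers shares of 0.15 rad, none past 1 either way. Its arguments: {"type":"object","properties":{"targets":{"type":"array","items":{"type":"object","properties":{"x":{"type":"number","minimum":-1,"maximum":1},"y":{"type":"number","minimum":-1,"maximum":1},"z":{"type":"number","minimum":-1,"maximum":1},"ax":{"type":"number","minimum":-1,"maximum":1},"ay":{"type":"number","minimum":-1,"maximum":1},"az":{"type":"number","minimum":-1,"maximum":1}}}},"claw":{"type":"number"},"newtons":{"type":"number"}},"required":["targets"]}

```bash
mkdir -p pics; ls; python3 - <<'E'
from bench import *
import cv2
print(state())
for n in("scene","top"):
    cv2.imwrite(f"pics/{n}0.png",get_image(n)[:,:,::-1]); print(camera_model(n))
E
```

```text
pics
{'t': 0.0, 'joint_pos': array([ 1.20398580e+00,  1.50998201e-01,  1.43798613e+00,  1.73773444e-05,
        1.55382546e+00, -1.33993877e-01]), 'dq': array([ 0.00095228,  0.00091437, -0.00173737, -0.0006743 ,  0.00070675,
        0.00101181]), 'tau': array([-7.83129781e-04, -7.13061905e+01, -5.70847428e+01, -3.04042214e-04,
        9.28668160e-03,  3.20927677e-05]), 'position': array([0.13258818, 0.55926139, 0.23069087]), 'tcp_rot': array([ 7.84448511e-01,  6.20193650e-01, -5.27963412e-04,  3.02798008e-04]), 'force': array([ 0.46790964,  0.13159334, -0.13843718]), 'torque': array([-0.03667015,  0.05511378, -0.02036052]), 'finger_gap': 0.0854046561027956}
{'camera_matrix': array([[472.72891301,   0.        , 322.87476707],
       [  0.        , 472.72891301, 245.77060287],
       [  0.        ,   0.        ,   1.        ]]), 'k1': -0.0736691778764151, 'camera_from_world': array([[-0.13882307,  0.99031234, -0.00310328,  0.07781856],
       [ 0.65353696,  0.08925824, -0.7516132 , -0.3548042 ],
       [-0.74405483, -0.10636936, -0.65959682,  1.4196245 ],
       [ 0.        ,  0.        ,  0.        ,  1.        ]])}
{'camera_matrix': array([[477.93951779,   0.        , 330.58226445],
       [  0.        , 477.93951779, 240.37489614],
       [  0.        ,   0.        ,   1.        ]]), 'k1': -0.12686697607287825, 'camera_from_world': array([[-0.01286522, -0.99971752,  0.01998399,  0.01268632],
       [-0.99476035,  0.01076917, -0.10166546,  0.606963  ],
       [ 0.10142153, -0.02118723, -0.9946179 ,  0.99368114],
       [ 0.        ,  0.        ,  0.        ,  1.        ]])}
```

View pics/scene0.png

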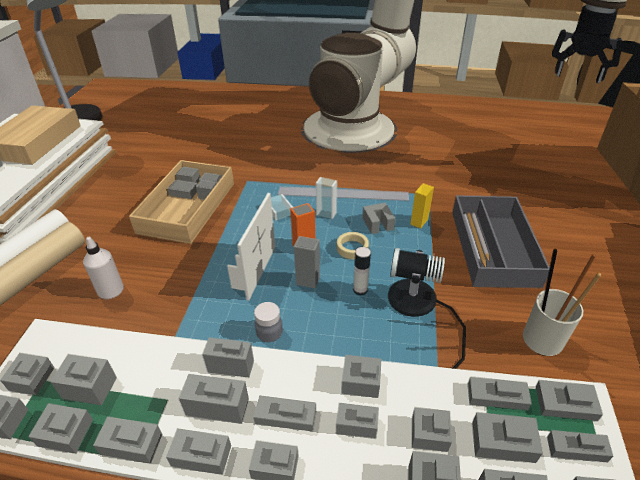

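View pics/top0.png

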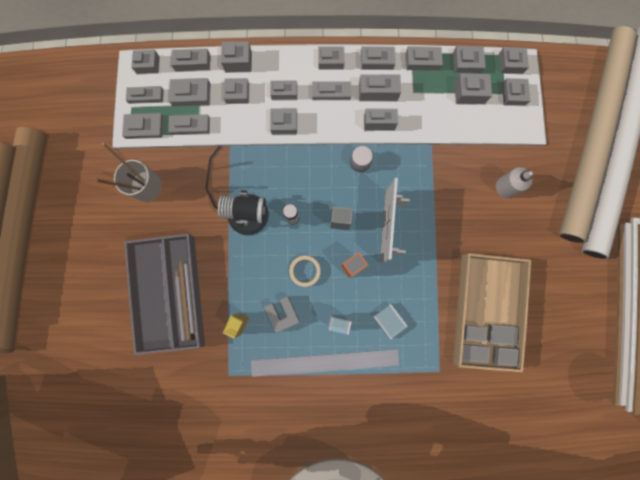

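The scene view shows the lamp at (415,270), glue (362,270), grey block (308,262), the card (255,245), the orange decoy (303,228), the tower (327,197), the yellow decoy (422,205), the tray on the right and the box on the left. Next I'll enlarge both views.

```bash
python3 - <<'E'
import cv2
t=cv2.imread("pics/top0.png"); s=cv2.imread("pics/scene0.png")
def crop(im,x0,y0,w,h,k,n):
    c=cv2.resize(im[y0:y0+h,x0:x0+w],None,fx=k,fy=k,interpolation=cv2.INTER_CUBIC)
    for i in range(x0-x0%10+10,x0+w,10):
        cv2.line(c,((i-x0)*k,0),((i-x0)*k,6 if i%50 else 16),(0,255,255),1)
        if i%20==0: cv2.putText(c,str(i),((i-x0)*k-10,18),0,.35,(0,255,255),1)
    for i in range(y0-y0%10+10,y0+h,10):
        cv2.line(c,(0,(i-y0)*k),(6 if i%50 else 16,(i-y0)*k),(0,255,255),1)
        if i%20==0: cv2.putText(c,str(i),(8,(i-y0)*k+4),0,.35,(0,255,255),1)
    cv2.imwrite(n,c)
crop(t,210,180,200,80,4,"pics/t_beam.png")
crop(t,300,240,120,100,6,"pics/t_row.png")
crop(s,220,170,230,150,3,"pics/s_mid.png")
crop(t,120,225,90,135,4,"pics/t_tray.png")
crop(t,450,245,90,135,4,"pics/t_box.png")
E
```

```text
(no output)
```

View pics/t_beam.png

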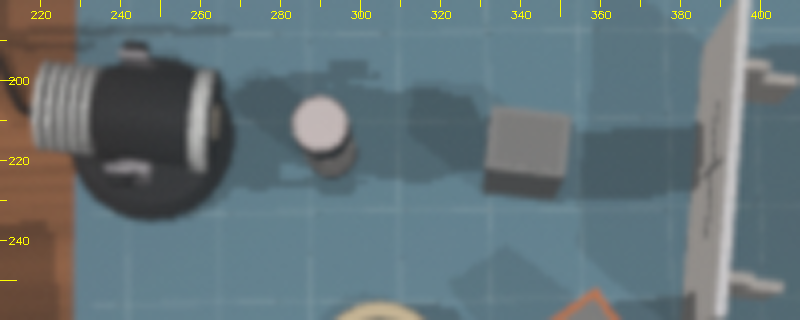

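View pics/t_row.png

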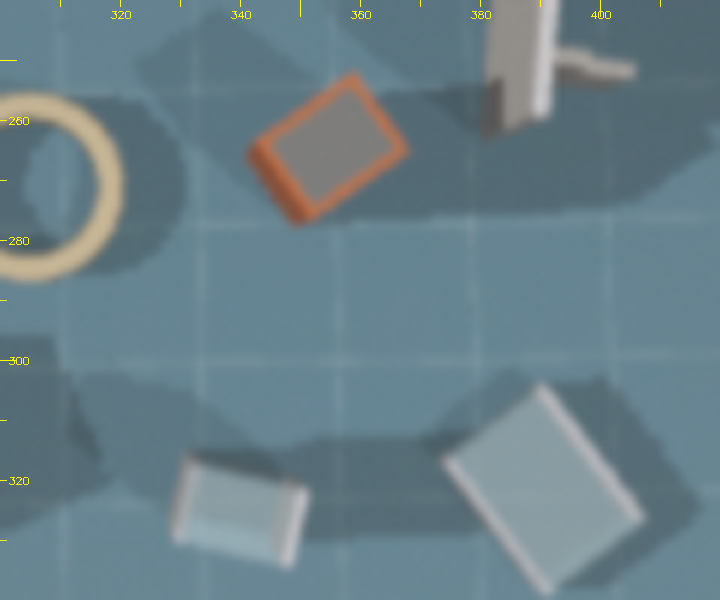

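View pics/s_mid.png

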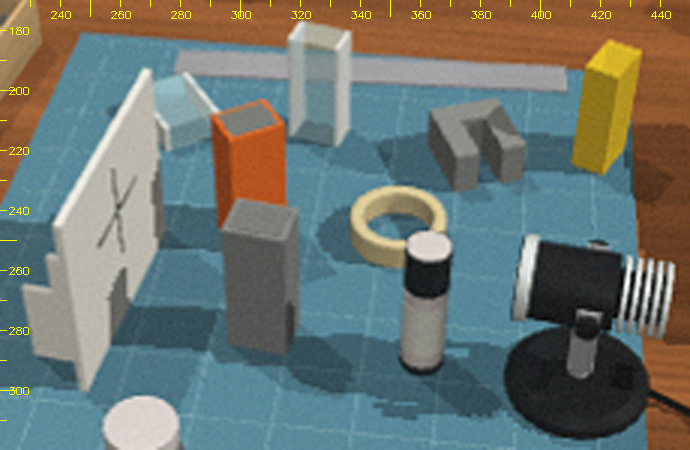

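View pics/t_tray.png

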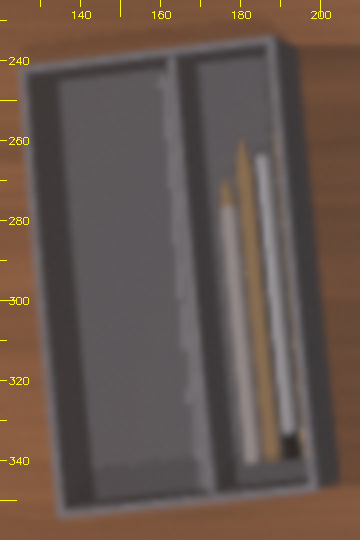

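View pics/t_box.png

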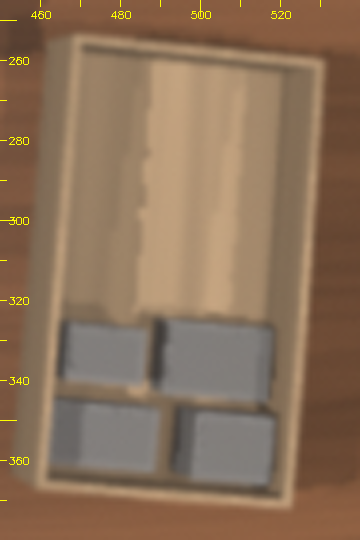

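```bash
cat > h.py <<'E'
from bench import *
import numpy as np, cv2
from scipy.spatial.transform import Rotation as R
CM={n:camera_model(n) for n in("scene","top")}
def proj(n,P):
    c=CM[n];P=np.atleast_2d(P);T=c["camera_from_world"]
    K=c["camera_matrix"]
    return cv2.projectPoints(P.astype(float),cv2.Rodrigues(T[:3,:3])[0],T[:3,3],K,np.array([c["k1"],0,0,0.]))[0][:,0]
def ray(n,uv,z):
    c=CM[n];T=c["camera_from_world"]
    u=cv2.undistortPoints(np.array([[uv]],float),c["camera_matrix"],np.array([c["k1"],0,0,0.]))[0,0]
    d=T[:3,:3].T@np.r_[u,1];o=-T[:3,:3].T@T[:3,3]
    return o+d*(z-o[2])/d[2]
def box(x,y,yaw,sx,sy,h,z0=0):
    c,s=np.cos(yaw),np.sin(yaw)
    b=[[x+c*a*sx/2-s*b_*sy/2,y+s*a*sx/2+c*b_*sy/2] for a,b_ in((1,1),(1,-1),(-1,-1),(-1,1))]
    return np.array([[*p,z0+k] for k in(0,h) for p in b])
def tri(uvt,uvs):
    from scipy.optimize import least_squares
    return least_squares(lambda P:np.r_[proj("top",P)[0]-uvt,proj("scene",P)[0]-uvs],[.5,0,.05]).x
E
python3 - <<'E'
from h import *
np.set_printoptions(precision=4,suppress=True)
for n in CM:
    T=CM[n]["camera_from_world"];print(n,-T[:3,:3].T@T[:3,3])
p=lambda u,z,n="top":ray(n,u,z)[:2]
print("glue top",p((290,211),.1),p((363.3,247-.5),.1,"scene"), "base scene",)
print("block top",[p(u,.1) for u in((332.7,207),(352.5,209.3),(350.3,224.7),(331,222))])
print("block scene",[p(u,.1,"scene") for u in((298,236),(319.5,240),(316,249),(294,246))])
print("tower top",[p(u,.09) for u in((332,316),(351,321),(348,334),(329,330))])
print("tower scene",[p(u,.09,"scene") for u in((319.5,178),(337.5,181),(336,188),(316.5,183.5))])
print("tower scene base",[p(u,.0,"scene") for u in((332,218),(317,215))])
print("lens ", p((264,210),.085), p((392,264-.5),.085,"scene"), "head back",p((217.5,207),.085))
print("cross",tri((388,221),(259,239)))
print("card top", tri((396,181),(270,193)))
for n,u in(("tray",[(127,242),(190,235.5),(200,347),(136,353)]),("box",[(470,254.5),(531,260.5),(522,370),(461,366)])):
    print(n,[p(q,.05) for q in u])
E
```

```text
scene [1.299  0.1056 0.6699]
top [0.5032 0.0272 1.0498]
glue top [0.6602 0.0878] [0.6481 0.0871] base scene
block top [array([0.6675, 0.0018]), array([ 0.6625, -0.038 ]), array([ 0.6312, -0.033 ]), array([0.6371, 0.0057])]
block scene [array([ 0.6349, -0.0363]), array([0.6408, 0.0052]), array([0.6665, 0.0026]), array([ 0.6638, -0.0385])]
tower top [array([0.4495, 0.0059]), array([ 0.439 , -0.0319]), array([ 0.4133, -0.0255]), array([0.4218, 0.0122])]
tower scene [array([ 0.4191, -0.0271]), array([0.4257, 0.014 ]), array([0.4533, 0.0139]), array([ 0.4417, -0.0305])]
tower scene base [array([0.4444, 0.0049]), array([ 0.4378, -0.031 ])]
lens  [0.6654 0.1419] [0.6702 0.1413] head back [0.6728 0.2377]
cross [ 0.6397 -0.1111  0.0881]
card top [ 0.686  -0.0861  0.2307]
tray [array([0.6063, 0.4408]), array([0.6187, 0.3034]), array([0.3853, 0.2802]), array([0.372 , 0.4173])]
box [array([ 0.5716, -0.2911]), array([ 0.5567, -0.4271]), array([ 0.3234, -0.3981]), array([ 0.3372, -0.2643])]
```

```bash
cat >> h.py <<'E'
def crop(im,x0,y0,w,h,k,n):
    c=cv2.resize(im[y0:y0+h,x0:x0+w],None,fx=k,fy=k,interpolation=cv2.INTER_CUBIC)
    for i in range(x0-x0%10+10,x0+w,10):
        cv2.line(c,((i-x0)*k,0),((i-x0)*k,6),(0,255,255),1)
        cv2.putText(c,str(i),((i-x0)*k-10,18),0,.35,(0,255,255),1)
    for i in range(y0-y0%10+10,y0+h,10):
        cv2.line(c,(0,(i-y0)*k),(6,(i-y0)*k),(0,255,255),1)
        cv2.putText(c,str(i),(8,(i-y0)*k+4),0,.35,(0,255,255),1)
    cv2.imwrite(n,c)
def wire(im,n,B,col=(0,0,255)):
    q=np.round(proj(n,B)*16).astype(int)
    for i in range(4):
        for a,b in((i,(i+1)%4),(4+i,4+(i+1)%4),(i,i+4)):
            cv2.line(im,tuple(map(int,q[a])),tuple(map(int,q[b])),col,1,cv2.LINE_AA,4)
E
python3 - <<'E'
from h import *
s=cv2.imread("pics/scene0.png");t=cv2.imread("pics/top0.png")
crop(s,220,185,70,120,5,"pics/s_card.png")
crop(s,380,240,80,80,7,"pics/s_lamp.png")
crop(t,370,170,50,100,6,"pics/t_card.png")
a=[cv2.imread(f"pics/{k}.png") for k in("s_card","t_card")]
a=[cv2.copyMakeBorder(x,0,600-x.shape[0],0,0,0) for x in a]
cv2.imwrite("pics/cards.png",np.hstack(a))
E
```

```text
(no output)
```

View pics/cards.png

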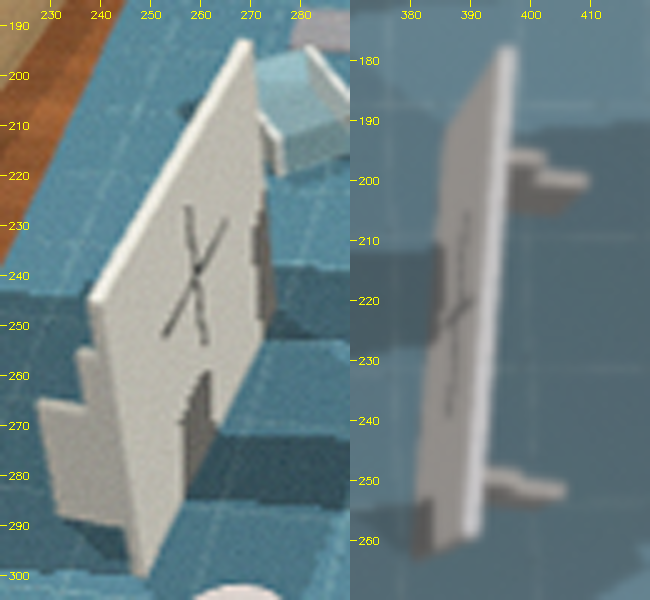

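View pics/s_lamp.png

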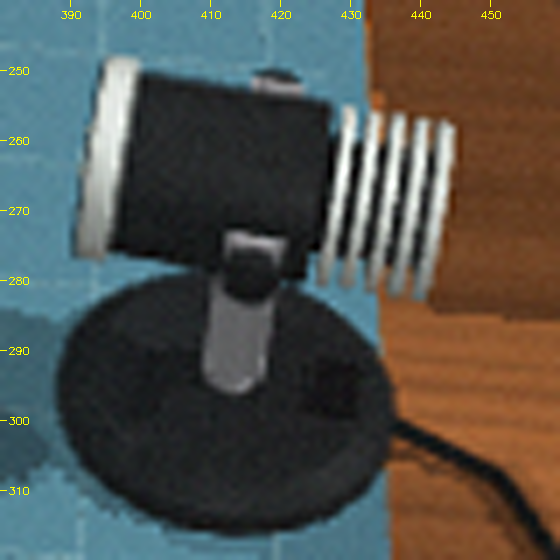

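```bash
python3 - <<'E'
from h import *
from scipy.optimize import least_squares
np.set_printoptions(precision=4,suppress=True)
def beam(p):
    x,y,a,d=p; u=np.array([np.cos(a),np.sin(a),0]);v=np.array([-u[1],u[0],0]);L=np.array([x,y,0.])
    C=L+d*u; Z=np.array([0,0,1.])
    return u,v,L,C,Z
# v = lamp +y ; lamp x ~ -y world so v ~ +x world (towards scene camera)
def res(p):
    u,v,L,C,Z=beam(p);r=[]
    def ob(n,P,uv,w=1): r.extend(w*(proj(n,P)[0]-uv))
    ob("scene",C-.08*v+.14*Z,(268.5,193.5)); ob("scene",C+.08*v+.14*Z,(240.5,245.5))
    ob("scene",C+.08*v,(248.5,299.5)); 
    ob("scene",C+.085*Z,(259.3,239)); ob("top",C+.085*Z,(388,221))
    ob("top",C+.08*v+.14*Z,(395.5,178)); ob("top",C-.08*v+.14*Z,(388.7,259.5)); ob("top",C-.08*v,(381,262.5))
    l=L+.045*u+.085*Z
    ob("top",l,(263.5,210)); ob("scene",l,(393.3,267.5))
    return np.array(r)
s=least_squares(res,[.667,.187,-1.68,.3],loss="soft_l1");print(s.x,np.degrees(s.x[2]));print(res(s.x).reshape(-1,2))
def fit(sx,sy,h,obs,p0):
    f=lambda p:np.concatenate([proj(n,box(*p,sx,sy,h))[i]-uv for n,i,uv in obs])
    q=least_squares(f,p0,loss="soft_l1");return q.x,f(q.x).reshape(-1,2)
# box idx: 0 ++,1 +-,2 --,3 -+ (top +4)
# block treat x along world x => sx=.032 (its y), sy=.04
b,r=fit(.032,.04,.1,[("top",4,(332.7,207)),("top",5,(352.5,209.3)),("top",6,(350.3,224.7)),("top",7,(331,222)),
 ("scene",6,(298,236)),("scene",7,(319.5,240)),("scene",4,(316,249)),("scene",5,(294,246)),("scene",0,(316,287.5)),("scene",1,(297,284))],[.65,-.016,.1])
print("block",b,np.degrees(b[2]));print(r)
w,r=fit(.026,.04,.09,[("top",4,(332,316)),("top",5,(351,321)),("top",6,(348,334)),("top",7,(329,330)),
 ("scene",6,(319.5,178)),("scene",7,(337.5,181)),("scene",4,(336,188)),("scene",5,(316.5,183.5)),("scene",0,(332,218.5)),("scene",1,(317,215.3))],[.43,-.01,-.25])
print("tower",w,np.degrees(w[2]));print(r)
g=least_squares(lambda p:np.r_[proj("top",[*p,.1])[0]-(290,211),proj("scene",[*p,.1])[0]-(363.3,246),proj("scene",[*p,0])[0]-(361,291)],[.655,.088]);print("glue",g.x,g.fun)
S=cv2.imread("pics/scene0.png");T=cv2.imread("pics/top0.png")
for n,im in(("scene",S),("top",T)):
    im=cv2.resize(im,None,fx=1,fy=1)
    wire(im,n,box(*b,.032,.04,.1));wire(im,n,box(*w,.026,.04,.09));wire(im,n,box(*g.x,0,.028,.028,.1))
    u,v,L,C,Z=beam(s.x)
    wire(im,n,np.array([C+.08*v,C+.08*v+.005*u,C-.08*v+.005*u,C-.08*v]*2)+np.repeat([[0,0,0],[0,0,.14]],4,0))
    wire(im,n,np.array([L+.045*u+.0265*v,L-.045*u+.0265*v,L-.045*u-.0265*v,L+.045*u-.0265*v]*2)+np.repeat([[0,0,.0585],[0,0,.1115]],4,0))
    crop(im,*( (220,165,240,160,3) if n=="scene" else (210,170,210,180,3)),f"pics/w_{n}.png")
E
```

```text
[ 0.6709  0.1882 -1.6774  0.302 ] -96.10779691848043
[[ 1.7373 -0.8571]
 [-0.6501 -0.5409]
 [ 0.1548  0.7788]
 [-0.4969  0.8586]
 [ 0.3716  0.6829]
 [-0.0022 -0.5952]
 [ 0.3171 -0.6563]
 [-0.9586  0.3598]
 [-0.241  -0.3157]
 [-0.0697 -5.4517]]
block [ 0.6499 -0.0163 -0.1113] -6.379082756861617
[[ 0.0118 -0.2549]
 [-0.0399 -0.5534]
 [ 0.6784 -0.2976]
 [ 0.1523  0.4025]
 [ 1.2966 -0.9536]
 [ 0.413  -1.5801]
 [-0.5479  0.517 ]
 [ 0.3213 -0.0464]
 [ 0.1458  0.2454]
 [-0.4839  0.1224]]
tower [ 0.4314 -0.0093 -0.2235] -12.807093508512736
[[-0.695   0.5111]
 [-0.0842 -0.3165]
 [ 0.2189 -0.4861]
 [-0.4255 -0.6583]
 [ 0.8309 -1.1508]
 [-0.288  -0.6724]
 [-2.7759 -1.4661]
 [-0.4172 -0.5697]
 [ 0.7887  0.6832]
 [-0.4353  0.1451]]
glue [0.658 0.088] [-0.1024  1.119   0.0997  4.1359 -0.3641 -2.6289]
```

View pics/w_scene.png

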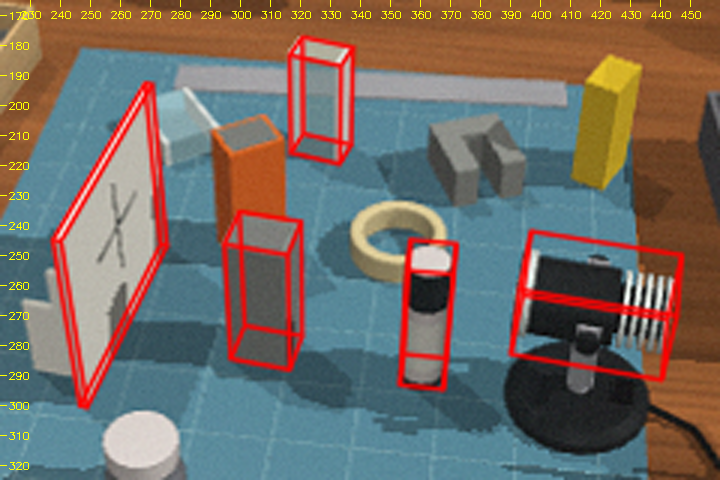

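View pics/w_top.png

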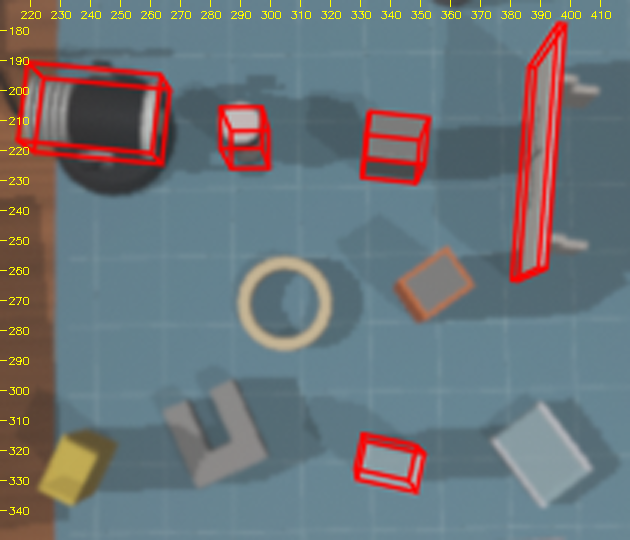

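```bash
python3 - <<'E'
from h import *
from scipy.optimize import least_squares
np.set_printoptions(precision=4,suppress=True)
def fit(sx,sy,h,obs,p0,z0=0):
    f=lambda p:np.concatenate([proj(n,box(*p,sx,sy,h,z0))[i]-uv for n,i,uv in obs])
    q=least_squares(f,p0,loss="soft_l1");return q.x,f(q.x).reshape(-1,2)
w,r=fit(.026,.04,.09,[("top",4,(332,316)),("top",5,(351,321)),("top",6,(348,334)),("top",7,(329,330)),
 ("scene",6,(320,178)),("scene",7,(337,181.5)),("scene",4,(332.5,186.5)),("scene",5,(316.5,182.5)),("scene",0,(332,218.5)),("scene",1,(317,215.3))],[.43,-.01,-.25])
print("tower",w,np.degrees(w[2]));print(r)
g=least_squares(lambda p:np.r_[proj("top",[*p,.1])[0]-(290,211),proj("scene",[*p,.1])[0]-(363,252),proj("scene",[*p,0])[0]-(360.7,290)],[.655,.088]);print("glue",g.x,g.fun)
# tray rim: image order; tray long along ~x world: box(sx=.24,sy=.14) corners 0 ++ = upper-left
tr,r=fit(.24,.14,.05,[("top",4,(127,242)),("top",5,(190,235.5)),("top",6,(200,347)),("top",7,(136,353))],[.49,.36,.1]);print("tray",tr,np.degrees(tr[2]));print(r)
bx,r=fit(.24,.14,.05,[("top",4,(470,254.5)),("top",5,(531,260.5)),("top",6,(522,370)),("top",7,(461,366))],[.45,-.35,0]);print("box",bx,np.degrees(bx[2]));print(r)
c,s=np.cos(tr[2]),np.sin(tr[2])
f=lambda q,a,b:(q[0]+np.cos(q[2])*a-np.sin(q[2])*b,q[1]+np.sin(q[2])*a+np.cos(q[2])*b)
print("tray free ctr",f(tr,0,.028),"divider check",proj("top",[*f(tr,.115,-.012),.044]))
print("box free",f(bx,.058,0))
print("tape",ray("top",(305,271),.02),"jar",ray("top",(361.5,157),.058),"orange",ray("top",(355,264),.1))
st=state();print(R.from_quat(st["tcp_rot"]).as_matrix())
E
```

```text
tower [ 0.4311 -0.0098 -0.2471] -14.157318124083416
[[-0.2618  0.4292]
 [ 0.2451  0.0644]
 [ 0.2486 -0.1718]
 [-0.2918 -0.8082]
 [ 0.3486 -1.3039]
 [ 0.0754 -1.1089]
 [ 0.3201  0.0422]
 [-0.6556  0.2154]
 [ 0.4064  0.6917]
 [-0.6614 -0.0778]]
glue [0.6616 0.088 ] [-0.085  -0.6428  0.2254 -0.5535 -0.2349 -0.3038]
tray [0.4958 0.3605 0.0992] 5.686466408830172
[[-0.5222 -0.8971]
 [ 0.3291 -1.6163]
 [ 0.5909  0.9637]
 [-0.4593  1.2251]]
box [ 0.4471 -0.3454 -0.117 ] -6.702567162245082
[[-0.6293 -1.3395]
 [ 0.7353 -0.7013]
 [ 1.3005  1.6119]
 [-1.1454  0.569 ]]
tray free ctr (np.float64(0.49302407331766956), np.float64(0.3883601495246715)) divider check [[164.7038 239.5075]]
box free (np.float64(0.5047458666341788), np.float64(-0.35215469876157596))
tape [0.5425 0.0612 0.02  ] jar [ 0.7826 -0.0623  0.058 ] orange [ 0.5522 -0.0411  0.1   ]
[[ 0.2307  0.973  -0.0004]
 [ 0.973  -0.2307 -0.001 ]
 [-0.001  -0.0002 -1.    ]]
```

Candidates in the top view:
- **Clear towers:** the clear tower is at (340,325), with frosted ends. The yellow piece at (234,326) is not meant.
- **Tall blocks:** the grey block is at (342,216), in the beam. The orange one at (355,264) is the decoy.

The enlarged crops confirm both choices. I'll start with the glue stick.

```bash
cat >> h.py <<'E'
def goal(pos,yaw=None):
    st=state();M=R.from_quat(st["tcp_rot"]).as_matrix()
    d=M.T@(np.array(pos)-st["position"])/.05
    cur=np.degrees(np.arctan2(M[1,0],M[0,0]))
    o=""
    if yaw is not None:
        e=(cur-yaw+90)%180-90; o=f"az {np.radians(e)/.15:.2f}"
    tilt=M[:,2]
    print("t %.2f"%st["t"],"shift",np.round(d,2),o,"yaw %.1f"%cur,"pos",np.round(st["position"],4),"ztool",np.round(tilt,3),"gap %.4f"%st["finger_gap"],"F",np.round(st["force"],1),"j",np.round(st["joint_pos"],2))
E
python3 -c "
from h import *
goal([.6616,.088,.231],-6.1)"
```

```text
t 0.10 shift [-6.73 12.47  0.  ] az 9.63 yaw 76.7 pos [0.1326 0.5593 0.2308] ztool [-0.    -0.001 -1.   ] gap 0.0848 F [ 0.5 -0.8  0.2] j [ 1.2   0.15  1.44  0.    1.55 -0.13]
```

>>> {"fn": "servo_tool", "kwargs": {
  "targets": [
    {"x":-0.45,"y":0.8,"az":0.6},
    {"x":-0.4,"y":0.85,"az":0.6},
    {"x":-0.3,"y":0.9,"az":0.6},
    {"x":-0.2,"y":0.9,"az":0.6},
    {"x":-0.1,"y":0.9,"az":0.6}
  ],
  "claw": 1
}}

```text
invalid input at $.targets[0]: expected keys x, y, z, ax, ay, az
```

```bash
python3 -c "
from h import *
goal([.6616,.088,.231],-6.1)"
```

```text
t 0.10 shift [-6.73 12.47  0.  ] az 9.63 yaw 76.7 pos [0.1326 0.5593 0.2308] ztool [-0.    -0.001 -1.   ] gap 0.0848 F [ 0.5 -0.8  0.2] j [ 1.2   0.15  1.44  0.    1.55 -0.13]
```

>>> {"fn": "servo_tool", "kwargs": {
  "targets": [
    {"x":-0.45,"y":0.8,"z":0,"ax":0,"ay":0,"az":0.6},
    {"x":-0.4,"y":0.85,"z":0,"ax":0,"ay":0,"az":0.6},
    {"x":-0.3,"y":0.9,"z":0,"ax":0,"ay":0,"az":0.6},
    {"x":-0.2,"y":0.9,"z":0,"ax":0,"ay":0,"az":0.6},
    {"x":-0.1,"y":0.9,"z":0,"ax":0,"ay":0,"az":0.6}
  ],
  "claw": 1
}}

```text
t: 0.6
position: [0.3056, 0.4028, 0.2312]
tcp_rot: [0.904, 0.428, -0.0, 0.0]
force: [0.6, 1.0, 0.3]
finger_gap: 0.0857
```

```bash
python3 -c "
from h import *
goal([.6616,.088,.231],-6.1)"
```

```text
t 0.60 shift [-0.36  9.5   0.  ] az 6.61 yaw 50.7 pos [0.3056 0.4028 0.2312] ztool [-0. -0. -1.] gap 0.0857 F [0.6 1.  0.3] j [ 0.77  0.01  1.59 -0.    1.54 -0.12]
```

>>> {"fn": "servo_tool", "kwargs": {
  "targets": [
    {"x":0,"y":0.9,"z":0,"ax":0,"ay":0,"az":0.8},
    {"x":0.1,"y":0.9,"z":0,"ax":0,"ay":0,"az":0.8},
    {"x":0.2,"y":0.85,"z":0,"ax":0,"ay":0,"az":0.8},
    {"x":0.3,"y":0.85,"z":0,"ax":0,"ay":0,"az":0.8},
    {"x":0.4,"y":0.8,"z":0,"ax":0,"ay":0,"az":0.8}
  ]
}}

```text
t: 1.1
position: [0.4778, 0.2597, 0.2311]
tcp_rot: [0.99, 0.141, -0.0, 0.0]
force: [-1.0, 0.8, -0.1]
finger_gap: 0.085
```

```bash
python3 -c "
from h import *
goal([.6616,.088,.231],-6.1)"
```

```text
t 1.10 shift [2.57 4.32 0.  ] az 2.60 yaw 16.2 pos [0.4778 0.2597 0.2311] ztool [-0. -0. -1.] gap 0.0850 F [-1.   0.8 -0.1] j [ 0.36  0.09  1.51 -0.    1.55  0.07]
```

>>> {"fn": "servo_tool", "kwargs": {
  "targets": [
    {"x":0.5,"y":0.8,"z":0,"ax":0,"ay":0,"az":0.5},
    {"x":0.6,"y":0.8,"z":0,"ax":0,"ay":0,"az":0.5},
    {"x":0.6,"y":0.75,"z":0,"ax":0,"ay":0,"az":0.5},
    {"x":0.6,"y":0.6,"z":0,"ax":0,"ay":0,"az":0.5},
    {"x":0.5,"y":0.5,"z":0,"ax":0,"ay":0,"az":0.4}
  ]
}}

```text
t: 1.6
position: [0.6426, 0.109, 0.2305]
tcp_rot: [0.999, -0.038, -0.0, 0.0]
force: [0.4, 0.4, 0.2]
finger_gap: 0.0854
```

>>> {"fn": "servo_tool", "kwargs": {
  "targets": [
    {"x":0,"y":0,"z":0,"ax":0,"ay":0,"az":0.1},
    {"x":0,"y":0,"z":0,"ax":0,"ay":0,"az":0}
  ]
}}

```text
t: 1.8
position: [0.6413, 0.1104, 0.2304]
tcp_rot: [0.999, -0.044, -0.001, 0.0]
force: [-0.6, 0.6, -0.2]
finger_gap: 0.0853
```

```bash
python3 -c "
from h import *
goal([.6616,.088,.056],-6.1)"
```

```text
t 1.80 shift [0.45 0.41 3.49] az 0.12 yaw -5.1 pos [0.6413 0.1104 0.2304] ztool [-0.001  0.    -1.   ] gap 0.0853 F [-0.6  0.6 -0.2] j [0.05 0.31 1.24 0.   1.59 0.14]
```

>>> {"fn": "servo_tool", "kwargs": {
  "targets": [
    {"x":0.45,"y":0.41,"z":0,"ax":0,"ay":0,"az":0.12},
    {"x":0,"y":0,"z":0.8,"ax":0,"ay":0,"az":0},
    {"x":0,"y":0,"z":0.8,"ax":0,"ay":0,"az":0}
  ]
}}

```text
t: 2.1
position: [0.6618, 0.0892, 0.1512]
tcp_rot: [0.999, -0.052, 0.001, -0.0]
force: [0.1, 0.4, -1.3]
finger_gap: 0.0853
```

```bash
python3 - <<'E'
from h import *
goal([.6616,.088,.056],-6.1)
s=get_image("scene")[:,:,::-1].copy();t=get_image("top")[:,:,::-1].copy()
crop(s,310,170,150,150,4,"pics/a.png");crop(t,210,170,100,80,6,"pics/b.png")
E
```

```text
t 2.10 shift [-0.01  0.02  1.9 ] az 0.02 yaw -5.9 pos [0.6618 0.0892 0.1512] ztool [ 0.002  0.    -1.   ] gap 0.0853 F [ 0.1  0.4 -1.3] j [0.02 0.38 1.32 0.   1.45 0.12]
```

View pics/a.png

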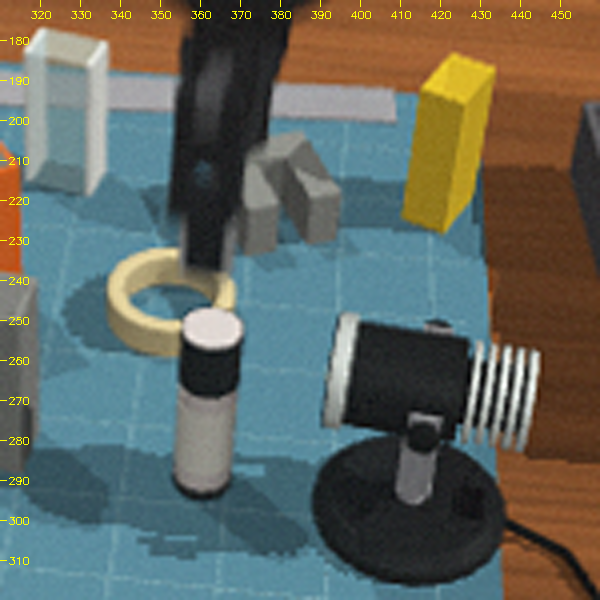

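The picture shows the fingers at about (362,262) coming down, in line with the glue cap at (363,252).

>>> {"fn": "servo_tool", "kwargs": {
  "targets": [
    {"x":0,"y":0,"z":0.5,"ax":0,"ay":0,"az":0},
    {"x":0,"y":0,"z":0.5,"ax":0,"ay":0,"az":0},
    {"x":0,"y":0,"z":0.5,"ax":0,"ay":0,"az":0},
    {"x":0,"y":0,"z":0.35,"ax":0,"ay":0,"az":0},
    {"x":0,"y":0,"z":0,"ax":0,"ay":0,"az":0}
  ]
}}

```text
t: 2.7
position: [0.6611, 0.0894, 0.0586]
tcp_rot: [0.999, -0.052, -0.001, 0.0]
force: [-0.3, 0.9, -0.3]
finger_gap: 0.0853
```

>>> {"fn": "servo_tool", "kwargs": {
  "targets": [
    {"x":0,"y":0,"z":0,"ax":0,"ay":0,"az":0},
    {"x":0,"y":0,"z":0,"ax":0,"ay":0,"az":0},
    {"x":0,"y":0,"z":0,"ax":0,"ay":0,"az":0},
    {"x":0,"y":0,"z":0,"ax":0,"ay":0,"az":0},
    {"x":0,"y":0,"z":0,"ax":0,"ay":0,"az":0}
  ],
  "claw": 0,
  "newtons": 25
}}

```text
t: 3.2
position: [0.6622, 0.0886, 0.0597]
tcp_rot: [0.999, -0.052, 0.001, -0.0]
force: [-1.5, 0.5, 6.6]
finger_gap: 0.0272
```

```bash
python3 - <<'E'
from h import *
goal([.6616,.088,.25],-6.1)
E
```

```text
t 3.20 shift [-0.01  0.01 -3.81] az 0.01 yaw -6.0 pos [0.6622 0.0886 0.0597] ztool [ 0.001 -0.    -1.   ] gap 0.0272 F [-1.5  0.5  6.6] j [ 0.02  0.44  1.42 -0.    1.28  0.12]
```

>>> {"fn": "servo_tool", "kwargs": {
  "targets": [
    {"x":0,"y":0,"z":-0.3,"ax":0,"ay":0,"az":0},
    {"x":0,"y":0,"z":-0.6,"ax":0,"ay":0,"az":0},
    {"x":0,"y":0,"z":-0.9,"ax":0,"ay":0,"az":0},
    {"x":0,"y":0,"z":-0.9,"ax":0,"ay":0,"az":0},
    {"x":0,"y":0,"z":-0.5,"ax":0,"ay":0,"az":0}
  ]
}}

```text
t: 3.7
position: [0.6623, 0.0886, 0.2244]
tcp_rot: [0.999, -0.052, 0.002, -0.0]
force: [0.1, -0.1, 0.2]
finger_gap: 0.0276
```

```bash
python3 - <<'E'
from h import *
goal([.493,.388,.22],5.7)
s=get_image("scene")[:,:,::-1].copy();crop(s,260,140,200,150,4,"pics/a2.png")
E
```

```text
t 3.70 shift [-4.   -5.6   0.07] az -1.36 yaw -6.0 pos [0.6623 0.0886 0.2244] ztool [ 0.005  0.    -1.   ] gap 0.0276 F [ 0.1 -0.1  0.2] j [ 0.02  0.35  1.21 -0.    1.58  0.12]
```

View pics/a2.png

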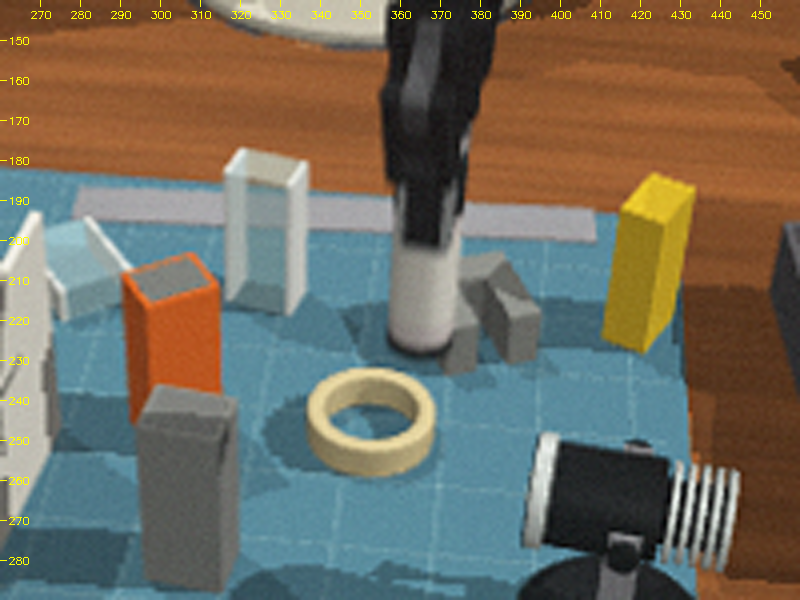

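The glue stick is held upright, with its bottom at (365,225). I'll carry it to the tray.

>>> {"fn": "servo_tool", "kwargs": {
  "targets": [
    {"x":-0.4,"y":-0.5,"z":0,"ax":0,"ay":0,"az":0},
    {"x":-0.55,"y":-0.8,"z":0,"ax":0,"ay":0,"az":0},
    {"x":-0.55,"y":-0.8,"z":0,"ax":0,"ay":0,"az":0},
    {"x":-0.55,"y":-0.8,"z":0,"ax":0,"ay":0,"az":0},
    {"x":-0.55,"y":-0.8,"z":0,"ax":0,"ay":0,"az":0}
  ]
}}

```text
t: 4.25
position: [0.5507, 0.2875, 0.2198]
tcp_rot: [0.999, -0.053, 0.0, -0.0]
force: [1.6, 0.2, 0.0]
finger_gap: 0.0274
```

>>> {"fn": "servo_tool", "kwargs": {
  "targets": [
    {"x":-0.5,"y":-0.7,"z":0,"ax":0,"ay":0,"az":-0.3},
    {"x":-0.5,"y":-0.7,"z":0,"ax":0,"ay":0,"az":-0.4},
    {"x":-0.3,"y":-0.4,"z":0,"ax":0,"ay":0,"az":-0.4},
    {"x":0,"y":0,"z":0,"ax":0,"ay":0,"az":-0.2},
    {"x":0,"y":0,"z":0,"ax":0,"ay":0,"az":0}
  ]
}}

```text
t: 4.75
position: [0.4927, 0.3801, 0.2194]
tcp_rot: [0.999, 0.046, 0.0, 0.0]
force: [0.6, 0.3, -0.3]
finger_gap: 0.0269
```

```bash
python3 - <<'E'
from h import *
goal([.493,.388,.0665],5.7)
E
```

```text
t 4.75 shift [ 0.02 -0.16  3.06] az -0.05 yaw 5.2 pos [0.4927 0.3801 0.2194] ztool [ 0. -0. -1.] gap 0.0269 F [ 0.6  0.3 -0.3] j [ 0.53  0.25  1.34 -0.    1.55  0.44]
```

>>> {"fn": "servo_tool", "kwargs": {
  "targets": [
    {"x":0,"y":-0.16,"z":0.5,"ax":0,"ay":0,"az":0},
    {"x":0,"y":0,"z":0.8,"ax":0,"ay":0,"az":0},
    {"x":0,"y":0,"z":0.8,"ax":0,"ay":0,"az":0},
    {"x":0,"y":0,"z":0.4,"ax":0,"ay":0,"az":0},
    {"x":0,"y":0,"z":0.2,"ax":0,"ay":0,"az":0}
  ]
}}

```text
t: 5.25
position: [0.4922, 0.3865, 0.0819]
tcp_rot: [0.999, 0.044, -0.001, 0.001]
force: [-0.6, -0.2, 0.1]
finger_gap: 0.0275
```

```bash
python3 - <<'E'
from h import *
goal([.493,.388,.0655],5.7)
s=get_image("scene")[:,:,::-1].copy();crop(s,430,160,150,150,4,"pics/a3.png")
E
```

```text
t 5.25 shift [ 0.02 -0.03  0.33] az -0.08 yaw 5.0 pos [0.4922 0.3865 0.0819] ztool [-0.002 -0.002 -1.   ] gap 0.0275 F [-0.6 -0.2  0.1] j [ 0.54  0.34  1.51 -0.    1.29  0.46]
```

View pics/a3.png

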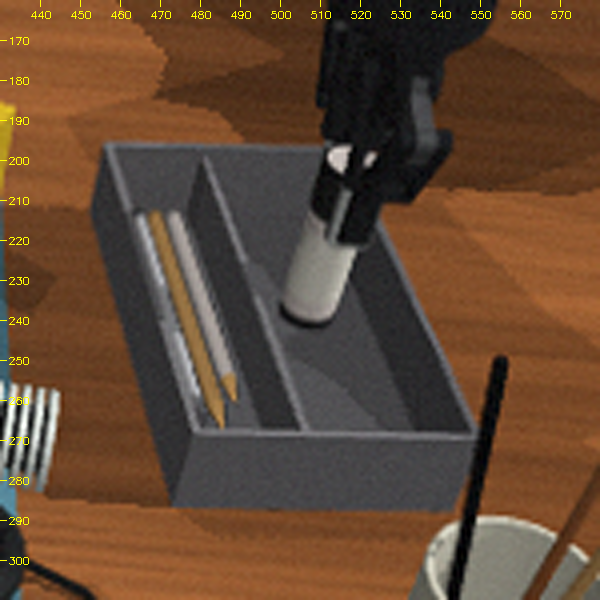

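The glue stick's foot is at (506,238), in the middle of the empty compartment. I'll lower it gently and release.

>>> {"fn": "servo_tool", "kwargs": {
  "targets": [
    {"x":0,"y":0,"z":0.15,"ax":0,"ay":0,"az":0},
    {"x":0,"y":0,"z":0.1,"ax":0,"ay":0,"az":0},
    {"x":0,"y":0,"z":0,"ax":0,"ay":0,"az":0},
    {"x":0,"y":0,"z":0,"ax":0,"ay":0,"az":0}
  ]
}}

```text
t: 5.7
position: [0.4924, 0.3881, 0.0719]
tcp_rot: [0.999, 0.045, 0.0, -0.0]
force: [2.0, -0.5, -1.2]
finger_gap: 0.0272
```

```bash
python3 - <<'E'
from h import *
goal([.493,.388,.0645],5.7)
E
```

```text
t 5.70 shift [0.01 0.   0.15] az -0.06 yaw 5.2 pos [0.4924 0.3881 0.0719] ztool [ 0.001  0.    -1.   ] gap 0.0272 F [ 2.  -0.5 -1.2] j [ 0.54  0.35  1.52 -0.    1.27  0.45]
```

>>> {"fn": "servo_tool", "kwargs": {
  "targets": [
    {"x":0,"y":0,"z":0.08,"ax":0,"ay":0,"az":0},
    {"x":0,"y":0,"z":0.06,"ax":0,"ay":0,"az":0},
    {"x":0,"y":0,"z":0,"ax":0,"ay":0,"az":0},
    {"x":0,"y":0,"z":0,"ax":0,"ay":0,"az":0}
  ]
}}

```text
t: 6.1
position: [0.4921, 0.388, 0.0642]
tcp_rot: [0.999, 0.045, -0.0, 0.0]
force: [0.4, 0.1, 0.0]
finger_gap: 0.0272
```

```bash
python3 - <<'E'
from h import *
goal([.493,.388,.0637],5.7)
E
```

```text
t 6.10 shift [0.02 0.   0.01] az -0.06 yaw 5.2 pos [0.4921 0.388  0.0642] ztool [-0. -0. -1.] gap 0.0272 F [0.4 0.1 0. ] j [ 0.54  0.36  1.52 -0.    1.26  0.45]
```

>>> {"fn": "servo_tool", "kwargs": {
  "targets": [
    {"x":0,"y":0,"z":0.02,"ax":0,"ay":0,"az":0},
    {"x":0,"y":0,"z":0,"ax":0,"ay":0,"az":0}
  ]
}}

```text
t: 6.3
position: [0.4923, 0.3881, 0.0638]
tcp_rot: [0.999, 0.045, 0.0, -0.0]
force: [-1.4, -0.1, 4.4]
finger_gap: 0.0278
```

>>> {"fn": "servo_tool", "kwargs": {
  "targets": [
    {"x":0,"y":0,"z":0,"ax":0,"ay":0,"az":0},
    {"x":0,"y":0,"z":0,"ax":0,"ay":0,"az":0},
    {"x":0,"y":0,"z":0,"ax":0,"ay":0,"az":0},
    {"x":0,"y":0,"z":0,"ax":0,"ay":0,"az":0},
    {"x":0,"y":0,"z":0,"ax":0,"ay":0,"az":0}
  ],
  "claw": 1
}}

```text
t: 6.8
position: [0.4921, 0.388, 0.0632]
tcp_rot: [0.999, 0.045, -0.0, 0.0]
force: [0.6, 1.0, 0.4]
finger_gap: 0.0853
```

>>> {"fn": "servo_tool", "kwargs": {
  "targets": [
    {"x":0,"y":0,"z":-0.3,"ax":0,"ay":0,"az":0},
    {"x":0,"y":0,"z":-0.6,"ax":0,"ay":0,"az":0},
    {"x":0,"y":0,"z":-0.9,"ax":0,"ay":0,"az":0},
    {"x":0,"y":0,"z":-0.9,"ax":0,"ay":0,"az":0},
    {"x":0,"y":0,"z":-0.7,"ax":0,"ay":0,"az":0}
  ]
}}

```text
t: 7.3
position: [0.4922, 0.388, 0.2376]
tcp_rot: [0.999, 0.045, 0.001, -0.001]
force: [1.6, 0.4, 0.3]
finger_gap: 0.0854
```

```bash
python3 - <<'E'
from h import *
goal([.650,-.0165,.23],-6.3)
s=get_image("scene")[:,:,::-1].copy();crop(s,430,160,150,150,4,"pics/a4.png")
E
```

```text
t 7.30 shift [2.42 8.34 0.15] az 1.33 yaw 5.2 pos [0.4922 0.388  0.2376] ztool [ 0.003  0.001 -1.   ] gap 0.0854 F [1.6 0.4 0.3] j [ 0.54  0.25  1.3  -0.    1.58  0.45]
```

View pics/a4.png

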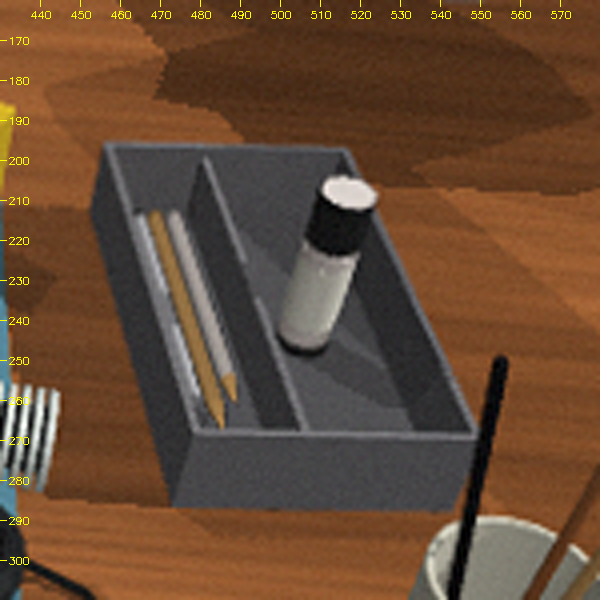

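The glue stick stands free in the tray's empty part, foot at (504,245). Now the grey block.

>>> {"fn": "servo_tool", "kwargs": {
  "targets": [
    {"x":0.2,"y":0.9,"z":0,"ax":0,"ay":0,"az":0},
    {"x":0.25,"y":0.9,"z":0,"ax":0,"ay":0,"az":0},
    {"x":0.25,"y":0.9,"z":0,"ax":0,"ay":0,"az":0},
    {"x":0.25,"y":0.9,"z":0,"ax":0,"ay":0,"az":0},
    {"x":0.25,"y":0.9,"z":0,"ax":0,"ay":0,"az":0}
  ]
}}

```text
t: 7.85
position: [0.5724, 0.1675, 0.2344]
tcp_rot: [0.999, 0.045, 0.001, -0.0]
force: [0.9, 0.6, -0.6]
finger_gap: 0.0853
```

>>> {"fn": "servo_tool", "kwargs": {
  "targets": [
    {"x":0.25,"y":0.9,"z":0,"ax":0,"ay":0,"az":0.4},
    {"x":0.3,"y":0.9,"z":0,"ax":0,"ay":0,"az":0.4},
    {"x":0.3,"y":0.8,"z":0,"ax":0,"ay":0,"az":0.4},
    {"x":0.3,"y":0.5,"z":0,"ax":0,"ay":0,"az":0.1},
    {"x":0,"y":0,"z":0,"ax":0,"ay":0,"az":0}
  ]
}}

```text
t: 8.35
position: [0.6323, 0.0109, 0.2337]
tcp_rot: [0.999, -0.055, 0.0, 0.0]
force: [0.2, 0.0, 0.3]
finger_gap: 0.0851
```

```bash
python3 - <<'E'
from h import *
goal([.650,-.0165,.056],-6.3)
E
```

```text
t 8.35 shift [0.41 0.5  3.55] az 0.01 yaw -6.3 pos [0.6323 0.0109 0.2337] ztool [ 0.    -0.001 -1.   ] gap 0.0851 F [0.2 0.  0.3] j [-0.1   0.27  1.29 -0.    1.58  0.01]
```

>>> {"fn": "servo_tool", "kwargs": {
  "targets": [
    {"x":0.41,"y":0.5,"z":0,"ax":0,"ay":0,"az":0},
    {"x":0,"y":0,"z":0.6,"ax":0,"ay":0,"az":0},
    {"x":0,"y":0,"z":0.8,"ax":0,"ay":0,"az":0},
    {"x":0,"y":0,"z":0.3,"ax":0,"ay":0,"az":0},
    {"x":0,"y":0,"z":0,"ax":0,"ay":0,"az":0}
  ],
  "claw": 0.8
}}

```text
t: 8.85
position: [0.6483, -0.012, 0.1469]
tcp_rot: [0.999, -0.052, -0.002, -0.0]
force: [0.0, -0.3, 0.0]
finger_gap: 0.0685
```

```bash
python3 - <<'E'
from h import *
goal([.650,-.0165,.056],-6.3)
s=get_image("scene")[:,:,::-1].copy();crop(s,240,160,150,150,4,"pics/a5.png")
E
```

```text
t 8.85 shift [0.05 0.09 1.82] az 0.04 yaw -6.0 pos [ 0.6483 -0.012   0.1469] ztool [-0.003  0.    -1.   ] gap 0.0685 F [ 0.  -0.3  0. ] j [-0.14  0.34  1.37 -0.    1.43 -0.03]
```

View pics/a5.png

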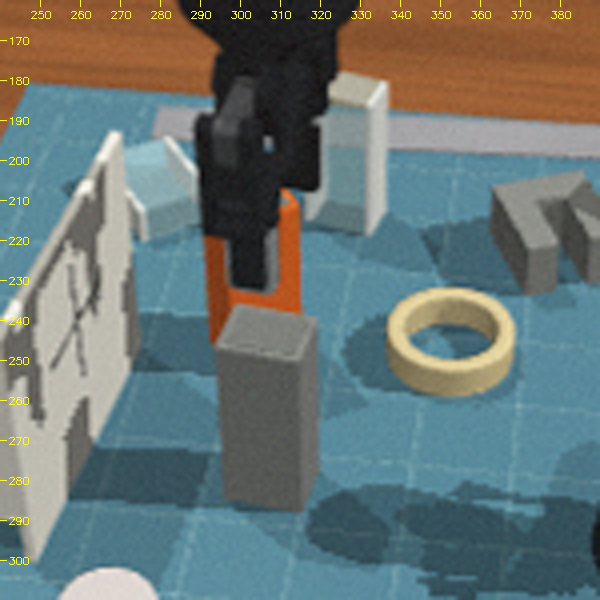

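The fingertip at (303,230) is lined up over the block's top at (306,243), clear of the orange piece.

>>> {"fn": "servo_tool", "kwargs": {
  "targets": [
    {"x":0.05,"y":0.09,"z":0.3,"ax":0,"ay":0,"az":0},
    {"x":0,"y":0,"z":0.5,"ax":0,"ay":0,"az":0},
    {"x":0,"y":0,"z":0.6,"ax":0,"ay":0,"az":0},
    {"x":0,"y":0,"z":0.4,"ax":0,"ay":0,"az":0},
    {"x":0,"y":0,"z":0,"ax":0,"ay":0,"az":0}
  ]
}}

```text
t: 9.4
position: [0.6505, -0.0174, 0.0566]
tcp_rot: [0.999, -0.052, -0.001, -0.0]
force: [-0.5, -0.2, -0.2]
finger_gap: 0.0683
```

>>> {"fn": "servo_tool", "kwargs": {
  "targets": [
    {"x":0,"y":0,"z":0,"ax":0,"ay":0,"az":0},
    {"x":0,"y":0,"z":0,"ax":0,"ay":0,"az":0},
    {"x":0,"y":0,"z":0,"ax":0,"ay":0,"az":0},
    {"x":0,"y":0,"z":0,"ax":0,"ay":0,"az":0},
    {"x":0,"y":0,"z":0,"ax":0,"ay":0,"az":0}
  ],
  "claw": 0,
  "newtons": 30
}}

```text
t: 9.9
position: [0.6521, -0.0175, 0.0603]
tcp_rot: [0.999, -0.052, 0.001, 0.0]
force: [-0.4, 0.5, 5.1]
finger_gap: 0.0321
```

>>> {"fn": "servo_tool", "kwargs": {
  "targets": [
    {"x":0,"y":0,"z":-0.3,"ax":0,"ay":0,"az":0},
    {"x":0,"y":0,"z":-0.7,"ax":0,"ay":0,"az":0},
    {"x":0,"y":0,"z":-0.9,"ax":0,"ay":0,"az":0},
    {"x":0,"y":0,"z":-0.9,"ax":0,"ay":0,"az":0},
    {"x":0,"y":0,"z":-0.7,"ax":0,"ay":0,"az":0}
  ]
}}

```text
t: 10.4
position: [0.6513, -0.0173, 0.2383]
tcp_rot: [0.999, -0.052, 0.002, 0.0]
force: [1.1, -0.2, -0.9]
finger_gap: 0.0316
```

```bash
python3 - <<'E'
from h import *
goal([.505,-.352,.25],-6.7)
s=get_image("scene")[:,:,::-1].copy();crop(s,240,110,150,150,4,"pics/a6.png")
E
```

```text
t 10.40 shift [-2.21  6.96 -0.24] az 0.08 yaw -6.0 pos [ 0.6513 -0.0173  0.2383] ztool [ 0.004 -0.001 -1.   ] gap 0.0316 F [ 1.1 -0.2 -0.9] j [-0.14  0.31  1.23 -0.    1.6  -0.04]
```

View pics/a6.png

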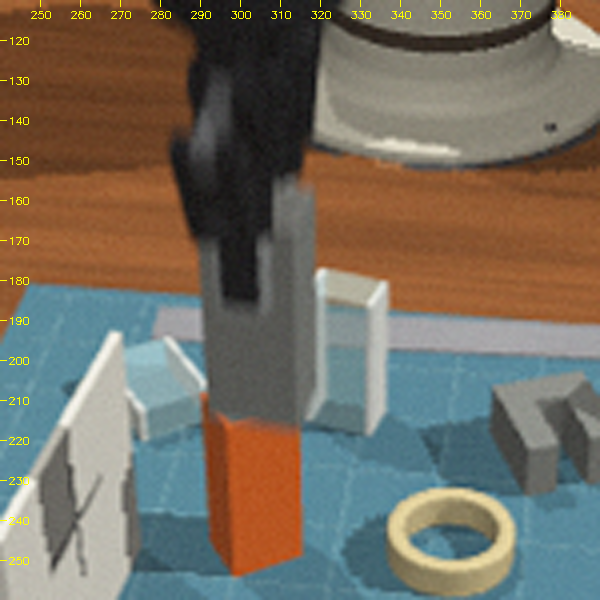

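>>> {"fn": "servo_tool", "kwargs": {
  "targets": [
    {"x":0,"y":0.4,"z":-0.4,"ax":0,"ay":0,"az":0},
    {"x":-0.3,"y":0.8,"z":0,"ax":0,"ay":0,"az":0},
    {"x":-0.3,"y":0.9,"z":0,"ax":0,"ay":0,"az":0},
    {"x":-0.3,"y":0.9,"z":0,"ax":0,"ay":0,"az":0},
    {"x":-0.3,"y":0.9,"z":0,"ax":0,"ay":0,"az":0}
  ]
}}

```text
t: 10.95
position: [0.5701, -0.2063, 0.2549]
tcp_rot: [0.999, -0.052, 0.001, 0.0]
force: [0.8, -0.5, -0.7]
finger_gap: 0.0319
```

>>> {"fn": "servo_tool", "kwargs": {
  "targets": [
    {"x":-0.3,"y":0.9,"z":0,"ax":0,"ay":0,"az":0},
    {"x":-0.3,"y":0.9,"z":0,"ax":0,"ay":0,"az":0},
    {"x":-0.3,"y":0.9,"z":0,"ax":0,"ay":0,"az":0},
    {"x":-0.1,"y":0.3,"z":0,"ax":0,"ay":0,"az":0},
    {"x":0,"y":0,"z":0,"ax":0,"ay":0,"az":0}
  ]
}}

```text
t: 11.45
position: [0.5046, -0.3509, 0.2543]
tcp_rot: [0.999, -0.054, 0.0, 0.0]
force: [0.2, 0.9, -0.8]
finger_gap: 0.0313
```

```bash
python3 - <<'E'
from h import *
goal([.505,-.352,.11],-6.7)
E
```

```text
t 11.45 shift [0.01 0.02 2.89] az 0.06 yaw -6.2 pos [ 0.5046 -0.3509  0.2543] ztool [ 0.    -0.001 -1.   ] gap 0.0313 F [ 0.2  0.9 -0.8] j [-0.73  0.23  1.3  -0.    1.61 -0.62]
```

>>> {"fn": "servo_tool", "kwargs": {
  "targets": [
    {"x":0,"y":0,"z":0.6,"ax":0,"ay":0,"az":0},
    {"x":0,"y":0,"z":0.9,"ax":0,"ay":0,"az":0},
    {"x":0,"y":0,"z":0.9,"ax":0,"ay":0,"az":0},
    {"x":0,"y":0,"z":0.5,"ax":0,"ay":0,"az":0},
    {"x":0,"y":0,"z":0,"ax":0,"ay":0,"az":0}
  ]
}}

```text
t: 11.95
position: [0.5051, -0.3468, 0.1056]
tcp_rot: [0.999, -0.052, -0.002, -0.002]
force: [-0.1, -0.8, -0.2]
finger_gap: 0.0318
```

```bash
python3 - <<'E'
from h import *
goal([.505,-.352,.066],-6.7)
s=get_image("scene")[:,:,::-1].copy();crop(s,110,110,150,150,4,"pics/a7.png")
E
```

```text
t 11.95 shift [0.01 0.11 0.79] az 0.09 yaw -6.0 pos [ 0.5051 -0.3468  0.1056] ztool [-0.004  0.004 -1.   ] gap 0.0318 F [-0.1 -0.8 -0.2] j [-0.73  0.3   1.51  0.    1.33 -0.62]
```

View pics/a7.png

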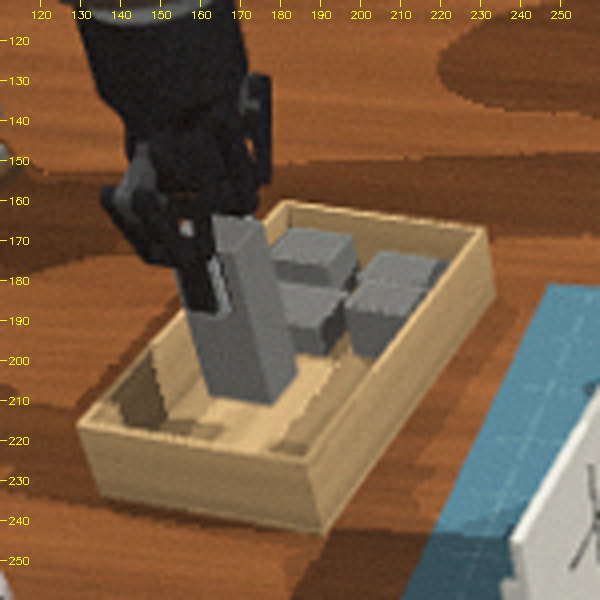

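The block is over the empty half, foot at (185,207), and clear of the buildings.

>>> {"fn": "servo_tool", "kwargs": {
  "targets": [
    {"x":0,"y":0,"z":0.3,"ax":0,"ay":0,"az":0},
    {"x":0,"y":0,"z":0.3,"ax":0,"ay":0,"az":0},
    {"x":0,"y":0,"z":0.12,"ax":0,"ay":0,"az":0},
    {"x":0,"y":0,"z":0,"ax":0,"ay":0,"az":0},
    {"x":0,"y":0,"z":0,"ax":0,"ay":0,"az":0}
  ]
}}

```text
t: 12.5
position: [0.5058, -0.3491, 0.0726]
tcp_rot: [0.999, -0.053, 0.0, 0.0]
force: [-0.2, -0.3, -0.1]
finger_gap: 0.0317
```

```bash
python3 - <<'E'
from h import *
goal([.505,-.352,.0645],-6.7)
E
```

```text
t 12.50 shift [-0.01  0.06  0.16] az 0.08 yaw -6.0 pos [ 0.5058 -0.3491  0.0726] ztool [ 0. -0. -1.] gap 0.0317 F [-0.2 -0.3 -0.1] j [-0.73  0.33  1.55 -0.    1.27 -0.62]
```

>>> {"fn": "servo_tool", "kwargs": {
  "targets": [
    {"x":0,"y":0,"z":0.1,"ax":0,"ay":0,"az":0},
    {"x":0,"y":0,"z":0.06,"ax":0,"ay":0,"az":0},
    {"x":0,"y":0,"z":0,"ax":0,"ay":0,"az":0},
    {"x":0,"y":0,"z":0,"ax":0,"ay":0,"az":0}
  ]
}}

```text
t: 12.9
position: [0.5057, -0.349, 0.0643]
tcp_rot: [0.999, -0.053, -0.0, 0.0]
force: [0.2, 0.3, 0.1]
finger_gap: 0.0317
```

```bash
python3 - <<'E'
from h import *
goal([.505,-.352,.0635],-6.7)
E
```

```text
t 12.90 shift [-0.01  0.06  0.02] az 0.08 yaw -6.0 pos [ 0.5057 -0.349   0.0643] ztool [-0. -0. -1.] gap 0.0317 F [0.2 0.3 0.1] j [-0.73  0.34  1.55 -0.    1.25 -0.62]
```

>>> {"fn": "servo_tool", "kwargs": {
  "targets": [
    {"x":0,"y":0,"z":0.03,"ax":0,"ay":0,"az":0},
    {"x":0,"y":0,"z":0,"ax":0,"ay":0,"az":0}
  ]
}}

```text
t: 13.1
position: [0.506, -0.3492, 0.0641]
tcp_rot: [0.999, -0.052, 0.0, 0.0]
force: [-4.1, 3.2, 14.7]
finger_gap: 0.0317
```

>>> {"fn": "servo_tool", "kwargs": {
  "targets": [
    {"x":0,"y":0,"z":0,"ax":0,"ay":0,"az":0},
    {"x":0,"y":0,"z":0,"ax":0,"ay":0,"az":0},
    {"x":0,"y":0,"z":0,"ax":0,"ay":0,"az":0},
    {"x":0,"y":0,"z":0,"ax":0,"ay":0,"az":0},
    {"x":0,"y":0,"z":0,"ax":0,"ay":0,"az":0}
  ],
  "claw": 0.8
}}

```text
t: 13.6
position: [0.5057, -0.3489, 0.0627]
tcp_rot: [0.999, -0.052, -0.0, -0.0]
force: [-0.9, -0.5, -0.3]
finger_gap: 0.0682
```

>>> {"fn": "servo_tool", "kwargs": {
  "targets": [
    {"x":0,"y":0,"z":-0.3,"ax":0,"ay":0,"az":0},
    {"x":0,"y":0,"z":-0.6,"ax":0,"ay":0,"az":0},
    {"x":0,"y":0,"z":-0.9,"ax":0,"ay":0,"az":0},
    {"x":0,"y":0,"z":-0.9,"ax":0,"ay":0,"az":0},
    {"x":0,"y":0,"z":-0.7,"ax":0,"ay":0,"az":0}
  ]
}}

```text
t: 14.1
position: [0.5057, -0.3489, 0.2371]
tcp_rot: [0.999, -0.052, 0.001, 0.001]
force: [0.2, -0.9, -0.7]
finger_gap: 0.0682
```

```bash
python3 - <<'E'
from h import *
goal([.431,-.010,.24],75.8)
s=get_image("scene")[:,:,::-1].copy();crop(s,110,110,200,150,4,"pics/a8.png")
t=get_image("top")[:,:,::-1].copy();crop(t,300,290,110,60,7,"pics/a9.png")
E
```

```text
t 14.10 shift [-2.2  -6.58 -0.07] az -9.52 yaw -6.0 pos [ 0.5057 -0.3489  0.2371] ztool [ 0.002 -0.002 -1.   ] gap 0.0682 F [ 0.2 -0.9 -0.7] j [-0.73  0.23  1.33 -0.    1.58 -0.62]
```

View pics/a8.png

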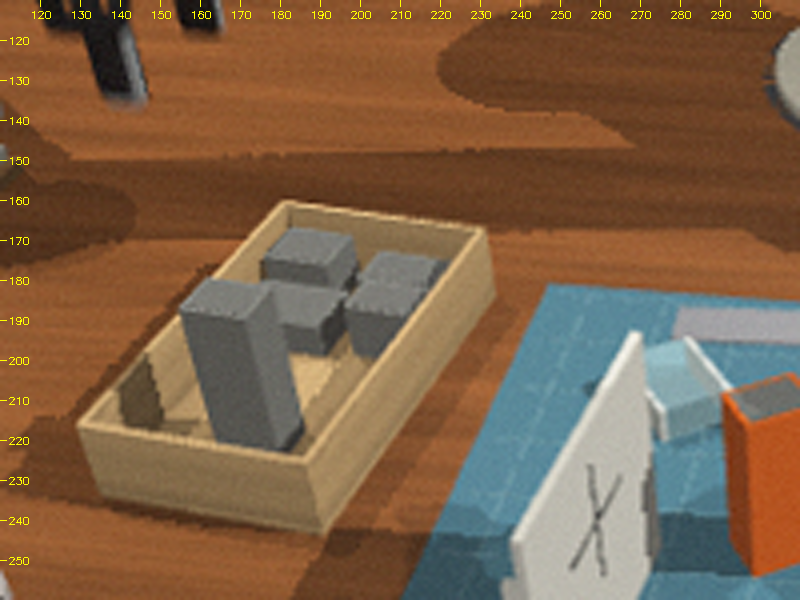

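View pics/a9.png

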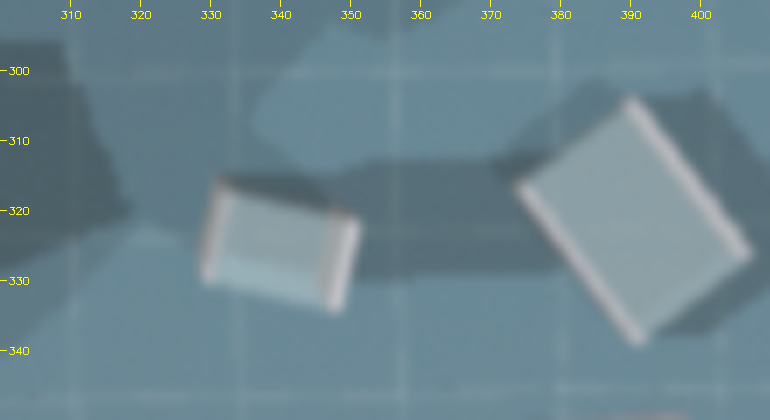

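The block stands in the empty half of the box at (205,215), and the tower hasn't moved. I'll refine the tower's pose from this sharper crop.

```bash
python3 - <<'E'
from h import *
from scipy.optimize import least_squares
np.set_printoptions(precision=4,suppress=True)
def fit(sx,sy,h,obs,p0,z0=0):
    f=lambda p:np.concatenate([proj(n,box(*p,sx,sy,h,z0))[i]-uv for n,i,uv in obs])
    q=least_squares(f,p0,loss="soft_l1");return q.x,f(q.x).reshape(-1,2)
top=[("top",5,(351.5,321.7)),("top",6,(348.3,334.6)),("top",7,(329,330.5)),("top",0,(331,315.3))]
sc=[("scene",6,(320,178)),("scene",7,(337,181.5)),("scene",4,(332.5,186.5)),("scene",5,(316.5,182.5)),("scene",0,(332,218.5)),("scene",1,(317,215.3)),("scene",3,(336,211.5))]
for o in(top,sc,top+sc):
    w,r=fit(.026,.04,.09,o,[.43,-.01,-.25]);print(w,np.degrees(w[2]),abs(r).max())
im=cv2.cvtColor(get_image("top"),cv2.COLOR_RGB2BGR);s=cv2.cvtColor(get_image("scene"),cv2.COLOR_RGB2BGR)
def big(im,n,x0,y0,W,H,k):
    c=cv2.resize(im[y0:y0+H,x0:x0+W],None,fx=k,fy=k,interpolation=cv2.INTER_CUBIC)
    q=(proj(n,box(*w,.026,.04,.09))-(x0,y0)+.5)*k
    for i in range(4):
        for a,b in((i,(i+1)%4),(4+i,4+(i+1)%4),(i,i+4)): cv2.line(c,tuple(map(int,q[a])),tuple(map(int,q[b])),(0,0,255),1,cv2.LINE_AA)
    return c
cv2.imwrite("pics/tw.png",np.hstack([big(im,"top",315,300,50,50,8),big(s,"scene",303,173,50,50,8)]))
E
```

```text
[ 0.4292 -0.0102 -0.2276] -13.042195940770464 0.31252950178139827
[ 0.431  -0.01   -0.2291] -13.124212183286415 1.2871145368409884
[ 0.4296 -0.0102 -0.2278] -13.051095974239427 1.6269467528727262
```

View pics/tw.png

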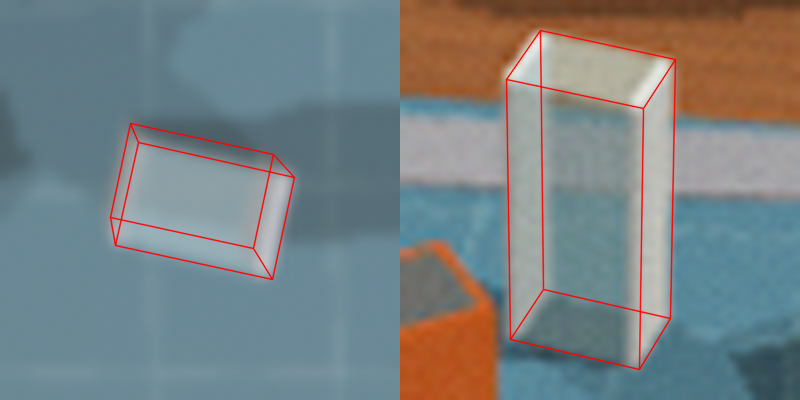

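```bash
python3 - <<'E'
from h import *
from scipy.optimize import least_squares
np.set_printoptions(precision=4,suppress=True)
top=[("top",5,(351.5,321.7)),("top",6,(348.3,334.6)),("top",7,(329,330.5)),("top",0,(331,315.3))]
sc=[("scene",6,(320,178)),("scene",7,(337,181.5)),("scene",4,(332.5,186.5)),("scene",5,(316.5,182.5)),("scene",0,(332,218.5)),("scene",1,(317,215.3)),("scene",3,(336,211.5))]
for o in(top,sc,top+sc):
    f=lambda p:np.concatenate([proj(n,box(*p,.026,.04,.09))[i]-uv+.5 for n,i,uv in o])
    w=least_squares(f,[.43,-.01,-.25]).x;print(w,np.degrees(w[2]),f(w).std())
im=cv2.imread("pics/a9.png")
im=cv2.cvtColor(get_image("top"),cv2.COLOR_RGB2BGR);s=cv2.cvtColor(get_image("scene"),cv2.COLOR_RGB2BGR)
def big(im,n,x0,y0,W,H,k):
    c=cv2.resize(im[y0:y0+H,x0:x0+W],None,fx=k,fy=k,interpolation=cv2.INTER_CUBIC)
    q=(proj(n,box(*w,.026,.04,.09))-(x0,y0)+.5)*k
    for i in range(4):
        for a,b in((i,(i+1)%4),(4+i,4+(i+1)%4),(i,i+4)): cv2.line(c,tuple(map(int,q[a])),tuple(map(int,q[b])),(0,0,255),1,cv2.LINE_AA)
    return c
cv2.imwrite("pics/tw2.png",np.hstack([big(im,"top",320,305,40,40,10),big(s,"scene",308,173,40,50,10)[:400]]))
E
```

```text
[ 0.4302 -0.0092 -0.2277] -13.048970073839783 0.14754733360260333
[ 0.4295 -0.0113 -0.2248] -12.87870892513585 0.6694470300395556
[ 0.43   -0.0104 -0.2298] -13.164495261308733 0.575782858533014
```

View pics/tw2.png

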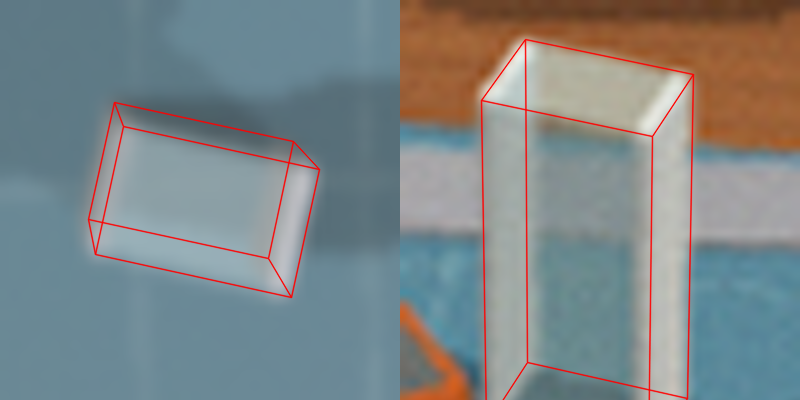

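>>> {"fn": "servo_tool", "kwargs": {
  "targets": [
    {"x":-0.22,"y":-0.66,"z":0,"ax":0,"ay":0,"az":-0.95},
    {"x":-0.13,"y":-0.69,"z":0,"ax":0,"ay":0,"az":-0.95},
    {"x":-0.03,"y":-0.7,"z":0,"ax":0,"ay":0,"az":-0.95},
    {"x":0.08,"y":-0.7,"z":0,"ax":0,"ay":0,"az":-0.95},
    {"x":0.17,"y":-0.68,"z":0,"ax":0,"ay":0,"az":-0.95}
  ],
  "claw": 1
}}

```text
t: 14.9
position: [0.4668, -0.1764, 0.2317]
tcp_rot: [0.953, 0.302, -0.001, -0.001]
force: [1.4, 0.4, -0.8]
finger_gap: 0.0855
```

>>> {"fn": "servo_tool", "kwargs": {
  "targets": [
    {"x":0.27,"y":-0.65,"z":0,"ax":0,"ay":0,"az":-0.9},
    {"x":0.36,"y":-0.6,"z":0,"ax":0,"ay":0,"az":-0.9},
    {"x":0.44,"y":-0.55,"z":0,"ax":0,"ay":0,"az":-0.9},
    {"x":0.51,"y":-0.48,"z":0,"ax":0,"ay":0,"az":-0.9},
    {"x":0.4,"y":-0.3,"z":0,"ax":0,"ay":0,"az":-0.9}
  ]
}}

```text
t: 15.4
position: [0.4329, -0.0142, 0.232]
tcp_rot: [0.8, 0.601, -0.0, -0.001]
force: [0.3, 0.4, -0.3]
finger_gap: 0.0854
```

>>> {"fn": "servo_tool", "kwargs": {
  "targets": [
    {"x":0,"y":0,"z":0,"ax":0,"ay":0,"az":0},
    {"x":0,"y":0,"z":0,"ax":0,"ay":0,"az":0},
    {"x":0,"y":0,"z":0,"ax":0,"ay":0,"az":0}
  ]
}}

```text
t: 15.7
position: [0.4338, -0.0166, 0.2323]
tcp_rot: [0.802, 0.597, -0.0, -0.0]
force: [-0.0, -0.8, -0.1]
finger_gap: 0.0854
```

```bash
python3 - <<'E'
from h import *
goal([.4302,-.010,.14],77)
E
```

```text
t 15.70 shift [ 0.11 -0.11  1.85] az -0.42 yaw 73.4 pos [ 0.4338 -0.0166  0.2323] ztool [-0.001 -0.    -1.   ] gap 0.0854 F [-0.  -0.8 -0.1] j [-0.22 -0.15  1.73 -0.    1.56 -1.5 ]
```

>>> {"fn": "servo_tool", "kwargs": {
  "targets": [
    {"x":0.11,"y":-0.11,"z":0,"ax":0,"ay":0,"az":-0.42},
    {"x":0,"y":0,"z":0.6,"ax":0,"ay":0,"az":0},
    {"x":0,"y":0,"z":0.7,"ax":0,"ay":0,"az":0},
    {"x":0,"y":0,"z":0,"ax":0,"ay":0,"az":0},
    {"x":0,"y":0,"z":0,"ax":0,"ay":0,"az":0}
  ]
}}

```text
t: 16.2
position: [0.4302, -0.0098, 0.1684]
tcp_rot: [0.783, 0.622, -0.0, -0.0]
force: [-0.0, -0.1, 1.1]
finger_gap: 0.0855
```

```bash
python3 - <<'E'
from h import *
goal([.4302,-.010,.048],77)
s=cv2.cvtColor(get_image("scene"),cv2.COLOR_RGB2BGR);crop(s,270,120,110,110,5,"pics/b1.png")
E
```

```text
t 16.20 shift [-0.    0.    2.41] az -0.00 yaw 77.0 pos [ 0.4302 -0.0098  0.1684] ztool [-0.001  0.    -1.   ] gap 0.0855 F [-0.  -0.1  1.1] j [-0.2  -0.13  1.84 -0.    1.42 -1.55]
```

View pics/b1.png

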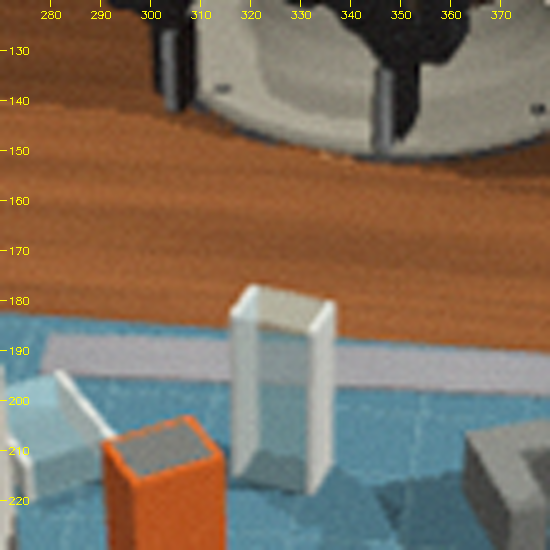

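The fingers, at (304,140) and (348,148), straddle the tower, whose top centre is at (326,182). I'll descend slowly.

>>> {"fn": "servo_tool", "kwargs": {
  "targets": [
    {"x":0,"y":0,"z":0.4,"ax":0,"ay":0,"az":0},
    {"x":0,"y":0,"z":0.4,"ax":0,"ay":0,"az":0},
    {"x":0,"y":0,"z":0.4,"ax":0,"ay":0,"az":0},
    {"x":0,"y":0,"z":0.2,"ax":0,"ay":0,"az":0},
    {"x":0,"y":0,"z":0,"ax":0,"ay":0,"az":0}
  ]
}}

```text
t: 16.75
position: [0.4303, -0.0093, 0.098]
tcp_rot: [0.782, 0.623, -0.0, -0.0]
force: [-0.5, 0.4, 0.1]
finger_gap: 0.0853
```

```bash
python3 - <<'E'
from h import *
goal([.4302,-.010,.048],77)
s=cv2.cvtColor(get_image("scene"),cv2.COLOR_RGB2BGR);crop(s,270,120,110,110,5,"pics/b2.png")
E
```

```text
t 16.75 shift [-0.01  0.    1.  ] az 0.01 yaw 77.1 pos [ 0.4303 -0.0093  0.098 ] ztool [-0. -0. -1.] gap 0.0853 F [-0.5  0.4  0.1] j [-0.2  -0.07  1.94 -0.    1.27 -1.55]
```

View pics/b2.png

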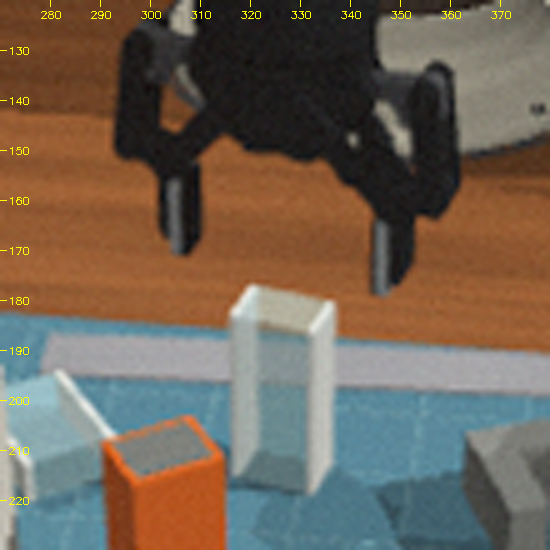

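>>> {"fn": "servo_tool", "kwargs": {
  "targets": [
    {"x":0,"y":0,"z":0.3,"ax":0,"ay":0,"az":0},
    {"x":0,"y":0,"z":0.3,"ax":0,"ay":0,"az":0},
    {"x":0,"y":0,"z":0.25,"ax":0,"ay":0,"az":0},
    {"x":0,"y":0,"z":0.15,"ax":0,"ay":0,"az":0},
    {"x":0,"y":0,"z":0,"ax":0,"ay":0,"az":0}
  ]
}}

```text
t: 17.3
position: [0.43, -0.0092, 0.0475]
tcp_rot: [0.782, 0.623, -0.0, -0.0]
force: [-0.2, -0.2, 0.7]
finger_gap: 0.0852
```

```bash
python3 - <<'E'
from h import *
goal([.4302,-.010,.048],77)
s=cv2.cvtColor(get_image("scene"),cv2.COLOR_RGB2BGR);crop(s,270,120,110,110,5,"pics/b3.png")
E
```

```text
t 17.30 shift [-0.02  0.01 -0.01] az 0.01 yaw 77.1 pos [ 0.43   -0.0092  0.0475] ztool [-0.001  0.    -1.   ] gap 0.0852 F [-0.2 -0.2  0.7] j [-0.2  -0.01  2.   -0.    1.15 -1.55]
```

View pics/b3.png

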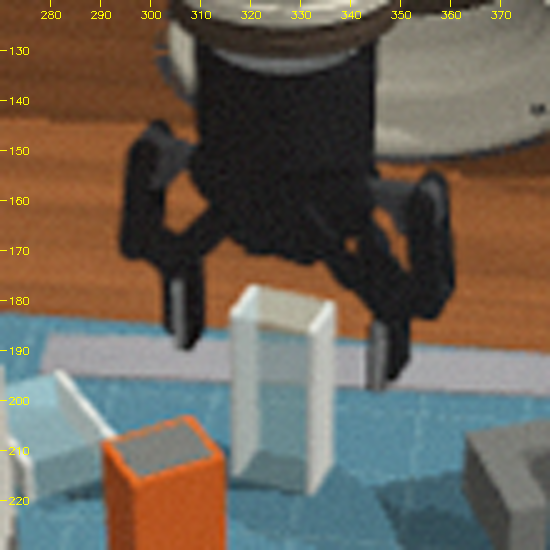

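The fingers stand symmetrically beside the frosted ends, with clear gaps at (312,185) and (340,190). Closing now.

>>> {"fn": "servo_tool", "kwargs": {
  "targets": [
    {"x":0,"y":0,"z":0,"ax":0,"ay":0,"az":0},
    {"x":0,"y":0,"z":0,"ax":0,"ay":0,"az":0},
    {"x":0,"y":0,"z":0,"ax":0,"ay":0,"az":0},
    {"x":0,"y":0,"z":0,"ax":0,"ay":0,"az":0},
    {"x":0,"y":0,"z":0,"ax":0,"ay":0,"az":0}
  ],
  "claw": 0,
  "newtons": 30
}}

```text
t: 17.85
position: [0.4304, -0.0092, 0.0482]
tcp_rot: [0.782, 0.623, 0.0, 0.0]
force: [-1.4, -0.5, 5.3]
finger_gap: 0.0401
```

```bash
python3 - <<'E'
from h import *
goal([.4302,-.010,.048],77)
s=cv2.cvtColor(get_image("scene"),cv2.COLOR_RGB2BGR);t=cv2.cvtColor(get_image("top"),cv2.COLOR_RGB2BGR);crop(s,280,150,80,80,6,"pics/b4.png")
E
```

```text
t 17.85 shift [-0.02  0.    0.  ] az 0.01 yaw 77.1 pos [ 0.4304 -0.0092  0.0482] ztool [ 0.001 -0.    -1.   ] gap 0.0401 F [-1.4 -0.5  5.3] j [-0.2  -0.01  2.   -0.    1.15 -1.55]
```

View pics/b4.png

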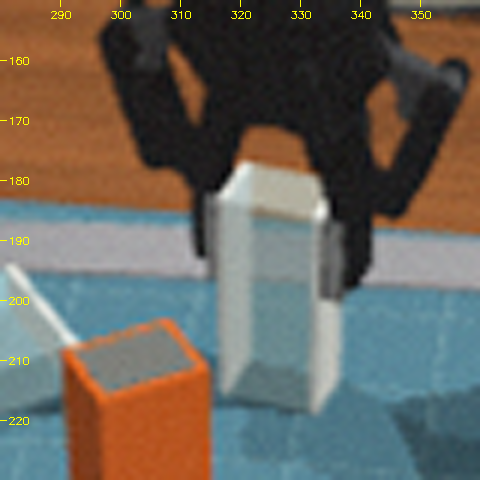

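The pads rest only on the frosted ends and the opening reads 40.1 mm. Lifting.

>>> {"fn": "servo_tool", "kwargs": {
  "targets": [
    {"x":0,"y":0,"z":-0.2,"ax":0,"ay":0,"az":0},
    {"x":0,"y":0,"z":-0.6,"ax":0,"ay":0,"az":0},
    {"x":0,"y":0,"z":-0.8,"ax":0,"ay":0,"az":0},
    {"x":0,"y":0,"z":-0.8,"ax":0,"ay":0,"az":0},
    {"x":0,"y":0,"z":-0.6,"ax":0,"ay":0,"az":0}
  ]
}}

```text
t: 18.45
position: [0.4302, -0.0092, 0.2009]
tcp_rot: [0.782, 0.623, 0.001, 0.001]
force: [0.8, -0.1, -1.3]
finger_gap: 0.0397
```

```bash
python3 - <<'E'
from h import *
goal([.6525,.0157,.2],-6.1)
s=cv2.cvtColor(get_image("scene"),cv2.COLOR_RGB2BGR);t=cv2.cvtColor(get_image("top"),cv2.COLOR_RGB2BGR)
cv2.imwrite("pics/s_c.png",s);cv2.imwrite("pics/t_c.png",t)
crop(s,220,130,230,190,3,"pics/b5.png");crop(t,210,170,200,90,4,"pics/b6.png")
E
```

```text
t 18.45 shift [1.48 4.22 0.03] az 9.68 yaw 77.1 pos [ 0.4302 -0.0092  0.2009] ztool [ 0.002 -0.001 -1.   ] gap 0.0397 F [ 0.8 -0.1 -1.3] j [-0.2  -0.15  1.8  -0.    1.49 -1.55]
```

View pics/b5.png

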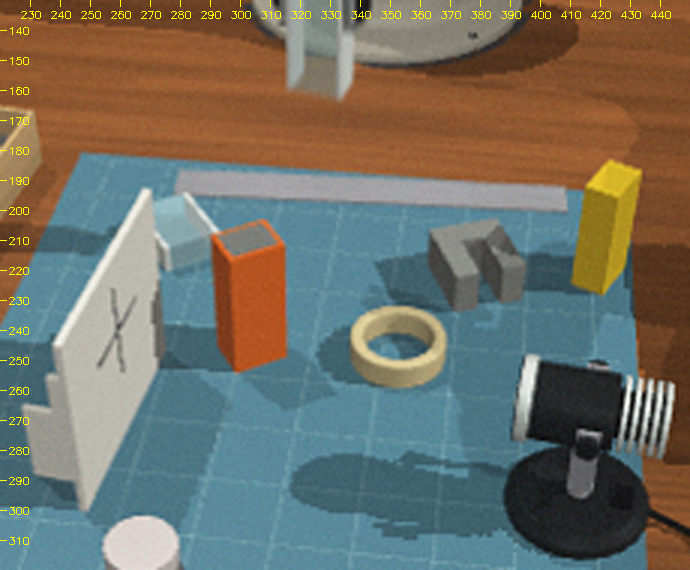

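View pics/b6.png

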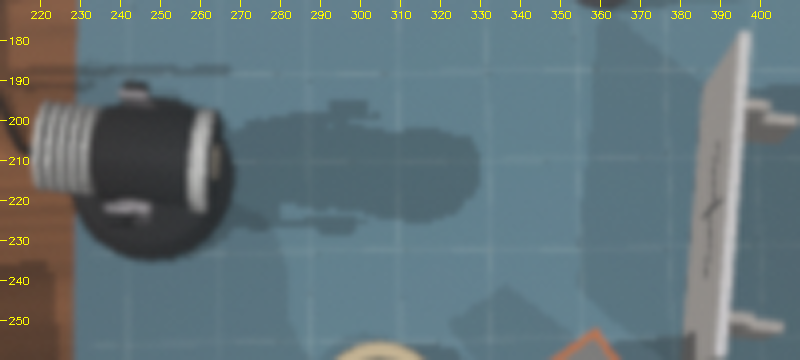

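The tower hangs straight and the beam path is clear. I'll refine the beam line, correcting the half-pixel offset in my crop readings.

```bash
python3 - <<'E'
from h import *
from scipy.optimize import least_squares
np.set_printoptions(precision=4,suppress=True)
def beam(p):
    x,y,a,d=p; u=np.array([np.cos(a),np.sin(a),0]);v=np.array([-u[1],u[0],0]);L=np.array([x,y,0.])
    return u,v,L,L+d*u,np.array([0,0,1.])
def res(p):
    u,v,L,C,Z=beam(p);r=[]
    def ob(n,P,uv,w=1): r.extend(w*(proj(n,P)[0]-uv+.5))
    ob("scene",C-.08*v+.14*Z,(269.5,194)); ob("scene",C+.08*v+.14*Z,(240.8,246))
    ob("scene",C+.08*v,(248.5,300)); ob("scene",C-.08*v,(274,253.5),.5)
    ob("scene",C+.085*Z,(259.3,239)); ob("top",C+.085*Z,(388,221.7))
    ob("top",C+.08*v+.14*Z,(395.3,178)); ob("top",C-.08*v+.14*Z,(388.9,259.3)); ob("top",C-.08*v,(381,262.7))
    l=L+.045*u+.085*Z
    ob("top",l,(263.5,210)); ob("scene",l,(393.8,262.5))
    # base disc: silhouette centre (top face ~10 mm)
    return np.array(r)
s=least_squares(res,[.667,.187,-1.68,.3],loss="soft_l1");print(s.x,np.degrees(s.x[2]));print(res(s.x).reshape(-1,2))
np.save("beam.npy",s.x)
u,v,L,C,Z=beam(s.x)
def big(im,n,x0,y0,W,H,k):
    c=cv2.resize(im[y0:y0+H,x0:x0+W],None,fx=k,fy=k,interpolation=cv2.INTER_CUBIC)
    def pl(P,col=(0,0,255)):
        q=((proj(n,np.array(P))-(x0,y0)+.5)*k).astype(np.int32);cv2.polylines(c,[q],False,col,1,cv2.LINE_AA)
    pl([C+.08*v,C+.08*v+.14*Z,C-.08*v+.14*Z,C-.08*v,C+.08*v])
    pl([L+.045*u+.085*Z,C+.085*Z]); pl([C+.085*Z+.01*v,C+.085*Z-.01*v]);pl([C+.095*Z,C+.075*Z])
    th=np.linspace(0,6.3,60)
    for a in(.045,-.045): pl([L+a*u+.085*Z+.0265*(np.cos(t)*v+np.sin(t)*Z) for t in th],(0,255,0))
    pl([L+.046*(np.cos(t)*v+np.sin(t)*u) for t in th],(0,255,255))
    return c
cv2.imwrite("pics/bm_t.png",big(cv2.imread("pics/t_c.png"),"top",210,170,200,100,4))
cv2.imwrite("pics/bm_s.png",big(cv2.imread("pics/s_c.png"),"scene",225,180,230,145,3))
E
```

```text
[ 0.6706  0.1885 -1.6743  0.3022] -95.93170946654624
[[ 1.102  -0.6786]
 [-0.3523 -0.2618]
 [ 0.7486  1.0623]
 [ 0.7786 -3.1986]
 [-0.0193  1.5855]
 [ 0.8063  0.1664]
 [ 0.5033 -0.435 ]
 [ 0.6752 -0.2853]
 [-0.4075  0.374 ]
 [ 0.1043  0.2432]
 [ 0.1078  0.02  ]]
```

View pics/bm_t.png

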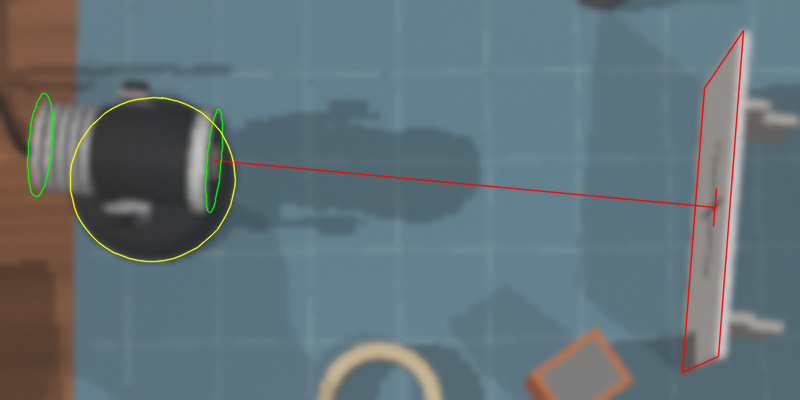

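View pics/bm_s.png

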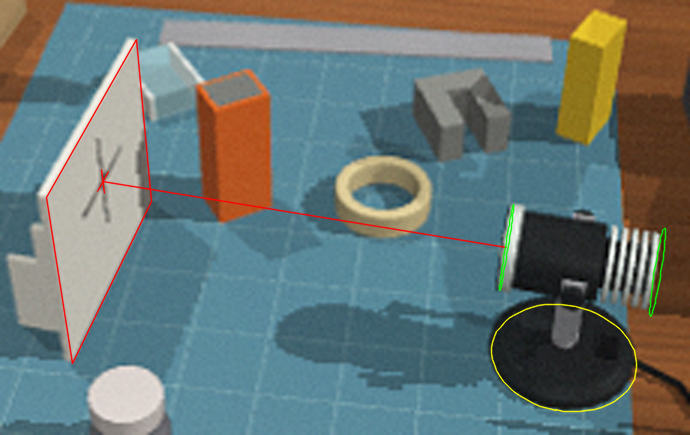

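>>> {"fn": "servo_tool", "kwargs": {
  "targets": [
    {"x":0.12,"y":0.35,"z":0,"ax":0,"ay":0,"az":0.5},
    {"x":0.15,"y":0.34,"z":0,"ax":0,"ay":0,"az":0.8},
    {"x":0.2,"y":0.32,"z":0,"ax":0,"ay":0,"az":0.8},
    {"x":0.22,"y":0.29,"z":0,"ax":0,"ay":0,"az":0.8},
    {"x":0.26,"y":0.26,"z":0,"ax":0,"ay":0,"az":0.8}
  ]
}}

```text
t: 19.05
position: [0.5224, 0.0019, 0.1973]
tcp_rot: [0.924, 0.383, -0.0, -0.0]
force: [0.0, 0.4, -1.5]
finger_gap: 0.0395
```

>>> {"fn": "servo_tool", "kwargs": {
  "targets": [
    {"x":0.3,"y":0.22,"z":0,"ax":0,"ay":0,"az":0.8},
    {"x":0.32,"y":0.18,"z":0,"ax":0,"ay":0,"az":0.8},
    {"x":0.34,"y":0.14,"z":0,"ax":0,"ay":0,"az":0.8},
    {"x":0.36,"y":0.1,"z":0,"ax":0,"ay":0,"az":0.8},
    {"x":0.37,"y":0.06,"z":0,"ax":0,"ay":0,"az":0.8}
  ]
}}

```text
t: 19.55
position: [0.614, 0.0165, 0.1971]
tcp_rot: [0.996, 0.093, -0.001, -0.0]
force: [-0.4, -1.4, -0.7]
finger_gap: 0.0398
```

>>> {"fn": "servo_tool", "kwargs": {
  "targets": [
    {"x":0.37,"y":0,"z":0,"ax":0,"ay":0,"az":0.8},
    {"x":0.3,"y":0,"z":0,"ax":0,"ay":0,"az":0.7},
    {"x":0,"y":0,"z":0,"ax":0,"ay":0,"az":0},
    {"x":0,"y":0,"z":0,"ax":0,"ay":0,"az":0}
  ]
}}

```text
t: 19.95
position: [0.6463, 0.0208, 0.197]
tcp_rot: [1.0, -0.016, -0.001, 0.0]
force: [-0.2, -0.1, -0.8]
finger_gap: 0.0398
```

```bash
python3 - <<'E'
from h import *
goal([.6527,.0159,.15],-5.9)
s=cv2.cvtColor(get_image("scene"),cv2.COLOR_RGB2BGR);crop(s,220,130,230,190,3,"pics/c1.png")
E
```

```text
t 19.95 shift [0.13 0.09 0.94] az 0.47 yaw -1.8 pos [0.6463 0.0208 0.197 ] ztool [-0.001 -0.    -1.   ] gap 0.0398 F [-0.2 -0.1 -0.8] j [-0.09  0.31  1.31 -0.    1.52 -0.05]
```

View pics/c1.png

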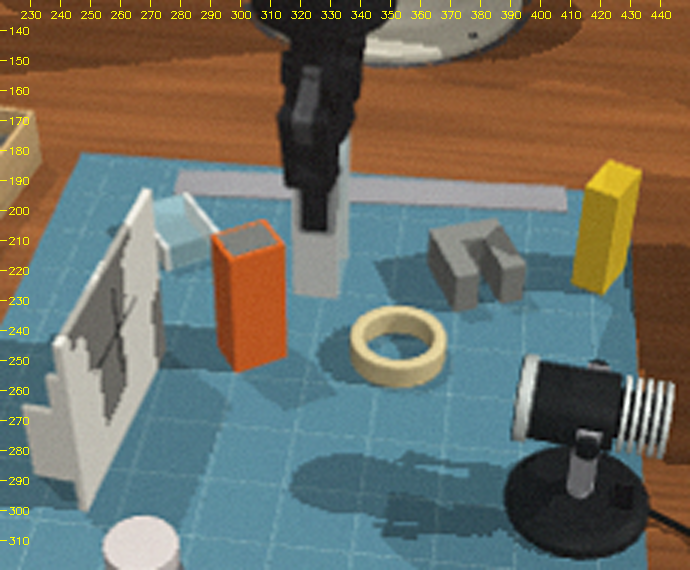

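The tower hangs over the beam, with the finger centred on its frosted end at about (315,215). I'll align it and lower it.

>>> {"fn": "servo_tool", "kwargs": {
  "targets": [
    {"x":0.13,"y":0.09,"z":0,"ax":0,"ay":0,"az":0.47},
    {"x":0,"y":0,"z":0.4,"ax":0,"ay":0,"az":0},
    {"x":0,"y":0,"z":0.5,"ax":0,"ay":0,"az":0},
    {"x":0,"y":0,"z":0.4,"ax":0,"ay":0,"az":0},
    {"x":0,"y":0,"z":0.2,"ax":0,"ay":0,"az":0}
  ]
}}

```text
t: 20.5
position: [0.6518, 0.0161, 0.1212]
tcp_rot: [0.999, -0.052, -0.001, -0.0]
force: [0.4, -0.2, -1.8]
finger_gap: 0.0395
```

>>> {"fn": "servo_tool", "kwargs": {
  "targets": [
    {"x":0,"y":0,"z":0.2,"ax":0,"ay":0,"az":0},
    {"x":0,"y":0,"z":0.2,"ax":0,"ay":0,"az":0},
    {"x":0,"y":0,"z":0.1,"ax":0,"ay":0,"az":0},
    {"x":0,"y":0,"z":0,"ax":0,"ay":0,"az":0},
    {"x":0,"y":0,"z":0,"ax":0,"ay":0,"az":0}
  ]
}}

```text
t: 21.0
position: [0.6533, 0.0161, 0.0983]
tcp_rot: [0.999, -0.052, 0.0, 0.0]
force: [0.0, -0.5, -0.6]
finger_gap: 0.0397
```

```bash
python3 - <<'E'
from h import *
goal([.6527,.0159,.088],-5.9)
E
```

```text
t 21.00 shift [-0.01  0.01  0.21] az -0.01 yaw -6.0 pos [0.6533 0.0161 0.0983] ztool [ 0. -0. -1.] gap 0.0397 F [ 0.  -0.5 -0.6] j [-0.09  0.38  1.42 -0.    1.34  0.01]
```

>>> {"fn": "servo_tool", "kwargs": {
  "targets": [
    {"x":-0.01,"y":0,"z":0.2,"ax":0,"ay":0,"az":0},
    {"x":0,"y":0,"z":0,"ax":0,"ay":0,"az":0},
    {"x":0,"y":0,"z":0,"ax":0,"ay":0,"az":0},
    {"x":0,"y":0,"z":0,"ax":0,"ay":0,"az":0},
    {"x":0,"y":0,"z":0,"ax":0,"ay":0,"az":0}
  ]
}}

```text
t: 21.5
position: [0.6527, 0.0161, 0.088]
tcp_rot: [0.999, -0.052, 0.0, 0.0]
force: [0.7, 0.5, -1.1]
finger_gap: 0.0398
```

```bash
cat > chk.py <<'E'
from h import *
goal([.6527,.0159,.088],-5.9)
st=state();M=R.from_quat(st["tcp_rot"]).as_matrix()
yaw=np.arctan2(M[1,0],M[0,0]);p=st["position"]
s=cv2.cvtColor(get_image("scene"),cv2.COLOR_RGB2BGR);t=cv2.cvtColor(get_image("top"),cv2.COLOR_RGB2BGR)
cv2.imwrite("pics/fs.png",s);cv2.imwrite("pics/ft.png",t)
x,y,a,d=np.load("beam.npy");u=np.array([np.cos(a),np.sin(a),0]);L=np.array([x,y,.085])
B=box(p[0],p[1],yaw,.04,.026,.09,p[2]-.0482)
def big(im,n,x0,y0,W,H,k):
    c=cv2.resize(im[y0:y0+H,x0:x0+W],None,fx=k,fy=k,interpolation=cv2.INTER_CUBIC);raw=c.copy()
    q=((proj(n,B)-(x0,y0)+.5)*k).astype(int)
    for i in range(4):
        for e,f in((i,(i+1)%4),(4+i,4+(i+1)%4),(i,i+4)): cv2.line(c,tuple(map(int,q[e])),tuple(map(int,q[f])),(0,0,255),1,cv2.LINE_AA)
    l=((proj(n,np.array([L+.045*u,L+d*u]))-(x0,y0)+.5)*k).astype(int);cv2.line(c,tuple(map(int,l[0])),tuple(map(int,l[1])),(0,255,255),1,cv2.LINE_AA)
    return np.hstack([raw,c])
cv2.imwrite("pics/f1.png",big(s,"scene",295,200,65,90,6));cv2.imwrite("pics/f2.png",big(t,"top",290,180,65,70,6))
E
python3 chk.py
```

```text
t 21.50 shift [0. 0. 0.] az -0.01 yaw -6.0 pos [0.6527 0.0161 0.088 ] ztool [ 0. -0. -1.] gap 0.0398 F [ 0.7  0.5 -1.1] j [-0.09  0.39  1.43 -0.    1.32  0.01]
```

View pics/f1.png

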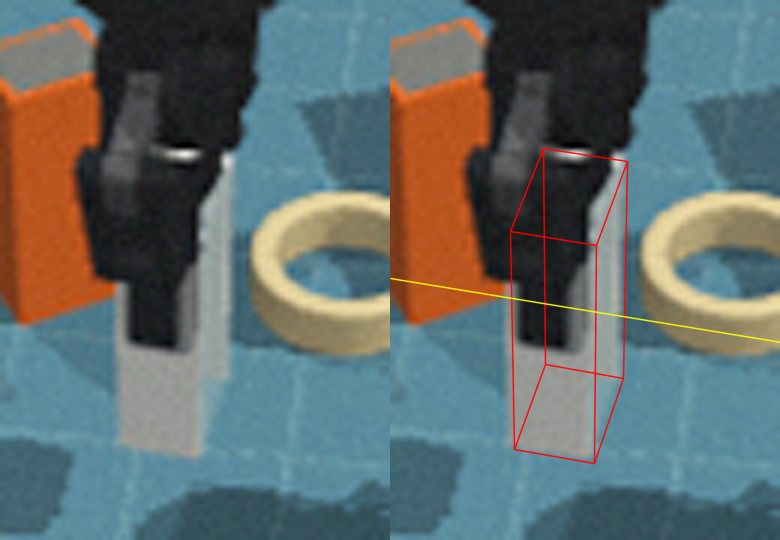

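View pics/f2.png

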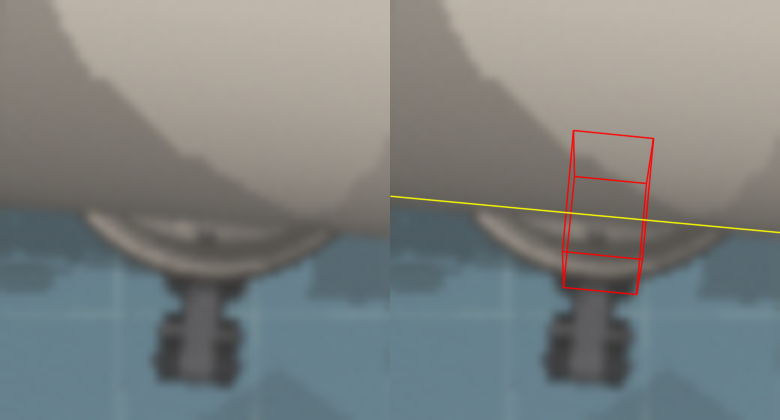

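View pics/fs.png

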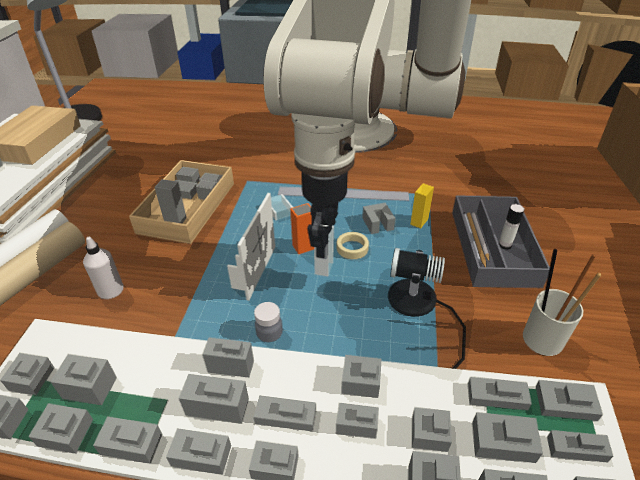

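The last view shows the tower upright with its foot at (322,274), hanging about 40 mm clear of the table. The finger lies within the frosted end face and the beam line crosses the mid-height. The glue stick stands in the tray at (510,228), the block in the box at (170,200), and the bystanders haven't moved. Handing in.

```bash
python3 -c "
from bench import *
print(close_job()); print(state()['t'])"
```

```text
the job is handed in; nothing more can be done
None
the job is handed in; nothing more can be done
```

I finished all three parts and handed the job in at about 21.6 s of the 67 s allowed. No verdict was reported.

- **Cleared away:** the glue stick stands in the empty part of the pen tray. The grey building stands in the empty half of its box.
- **Tower:** it is gripped at 30 N on its frosted ends only, with the opening reading 39.8 mm. It hangs upright about halfway between lamp and card, its middle aimed at beam height (85 mm). The grip direction is within about 0.1° of square to the beam line I fitted.
- **Bystanders, lamp and card:** they looked unmoved in the last picture, and I saw no sign of a bump in the force readings (highest about 15 N, when setting the block down).

**One check disagreed slightly:** in the scene camera the held tower appears about 1 pixel (roughly 2 mm) up and to the left of where the arm's position predicts. That is within the stated calibration. The pencilled cross on the card is offset upward in a similar way, so I made no correction. The top camera could not check the final pose because the arm hid the tower.

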